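Refit the filter cover of a slide stainer and lock its two quarter-turn studs

ROBOT

A 6-joint arm with a two-finger parallel gripper is mounted at the origin on the work surface. World frame = base frame: x ahead of the robot, y to its left, z up, the work surface at z = 0. Lengths are in m, angles in rad, forces in N, time in s.
With the tool pointing down it reaches from about 0.425 to 0.95 m from the base axis. Payload 3.5 kg.
Tool frame: the origin (TCP) lies on the centre line of the jaws, within the pads' length; the fingertips stand tip_extent ahead of it and the grasp point (between the pads) lies 2 mm behind it (tip_extent is the distance from the TCP to the fingertips, in m); z points along the fingers, y is the direction in which the jaws open and shut (so a half turn about z gives the same grasp; the last joint's range is limited). The gripper opens to 85 mm and grips with 20 to 120 N. Pads are 22 mm wide; open, the fingers measure 114 mm over their backs; the gripper's body (76 mm by 85 mm) begins 54 mm behind the grasp point. The pads swing forward as they close: fully open they stand 13 mm farther back than shut.
Start: joints at [1.021, 0.286, 1.577, -0, 1.279, -0.15], TCP at [0.263, 0.622, 0.248] pointing down, gripper open.
Joint ranges: [-2.77, 2.77], [-0.9, 2.22], [0.21, 2.48], [-1.53, 4.67], [0.24, 2.81], [-2.84, 2.84]. Speed limits (rad/s): [2.79, 2.79, 3.14, 3.14, 3.14, 3.14].

INTERFACE

Orientations are given as a unit quaternion [x, y, z, w].
In Python, from plant import * gives the robot as it stands.
- The arm moves only by the shell command python3 -m crank 'ROWS' [FORCE]. ROWS is JSON, a list of rows, each a list of 7 numbers: the gripper's target within -1 to 1 (shut at 1, half-way at 0, fully open at -1), then the shift along the tool's x, y, z in cm, then the turn, a rotation vector about the tool's x, y, z in degrees. In form: [[fingers, tx, ty, tz, wx, wy, wz], ...]. A call has 1 to 5 rows; each row shifts and turns the commanded pose from where the row before left it, along the tool's axes as they then stand; what a row does not reach is not made up. A row lasts 1/10 s, in which the tool goes at most 50 mm and 8.59 degrees, less where a joint would pass 70% of its speed; a pose out of reach is approached as far as the arm can. A call is refused whole if a number of a shift passes 5 or a number of a turn 8.59, either way. A call with a gripper value outside its range is refused whole. The fingers move at their own pace and stop on an object; FORCE is the grip in N (left out, the last holds). Time passes only in rows, so rows that do not move let the fingers close. It gives the time, the measured TCP pose, the force and the opening at its end, in the units of the state.
- get_state(): the state, without advancing time (a new reading comes with each control period).
- read_camera(name): name is "side" or "top" or "wrist"; returns a dict with "color" (384x512x3 uint8, red, green, blue), "vfov" (degrees; the focal length in pixels is half the picture's height over the tangent of half this angle, whatever the lens; pixels are square), "cx", "cy" (the principal point, pixels), "cam_to_world" (4x4, takes a point from camera to world coordinates). Camera axes: x right, y up, looking along -z (the intrinsics and any distortion apply to the point x, -y, -z); pixel columns grow to the right and rows downward; lengths in m; the calibration is good to about 2 mm. The wrist camera is an equidistant fisheye: a pixel r from the principal point sees the ray r / f radians off the axis. A picture is of the moment at which its call begins. There is no depth.
- sign_off(): hands the job in, once; it reports no verdict.
Trained networks look in the newest picture that a camera, given by its name, has taken for a name from the list of things; names that differ only in an ending like _2 or _b are one class to them, and where a whole thing is asked for, a point or a joint stands for the part that bears it (a point fixed in the world has none). Each returns a list of dicts, best first, with "p" (0 to 1); they miss things now and then, are a little off and sometimes report something else, mostly with a low value. They report only what shows in the picture. A call takes as long as a camera call. They do not tell look-alikes from the thing itself.
- trace(thing, camera): "pixels" (384x512 bool, what is visible of it) and "location" ([column, row] in pixels, amid what is visible of it).
- place_of(thing, camera): "location" ([column, row] in pixels: a listed point, or the origin of a listed thing).
The state is a dict: "time": time; "qpos": joint angles; "dq": joint speeds; "joint_efforts": joint torques, N m; "eef_pos": TCP position; "tcp_rot": TCP orientation; "contact_force": force on the tool from outside, world axes, zero at the start; "wrist_torque": the same for the moment, N m; "opening": opening from 0.0 (shut) to 1.0 (fully open).
Only numpy, scipy, OpenCV 4.12 (cv2) and the standard library are available. Lean on these libraries where they do the work, as an engineer would, in place of code of your own. Each camera call takes 0.05 s, during which the arm holds its last target.

TASK

The stainer's fume filter has been changed: pick up the filter cover by its handle and hang it on the two pins of the stainer's sloping deck, one pin through each hole, so that it lies flush and without letting it drop. Then push in each of its two T-handled studs and turn it ninety degrees clockwise so that it catches and locks the cover, let go, and leave the other things on the bench standing where they are.

Things in the scene. Friction and masses are not known exactly. Their poses are not given: they have to be found in the camera images.
- cover: the loose filter cover: white steel pan 150 (x) by 190 (y) by 18 mm high (4 mm top, 3 mm skirt, open below), 0.3 to 0.5 kg, lying skirt down on the bench at the robot's left or right. Origin: centre of its underside; x to the edge with the two holes (upper edge when mounted), y to its left, z out of its outer face, which carries a bow handle and two T-handled studs
- cover_handle (a point): middle of the cover's handle bar: aluminium, 100 mm long along the cover's y, 12 mm thick (cover x), 14 mm tall, 58 mm above the cover's underside plane with 33 mm clear below it, at cover (15, 0, 58) mm. Axes as the cover's
- hole_left (a point): centre of the cover's left hole, 11 mm across, in the middle of the 4 mm top, at cover (55, 70, 16) mm
- hole_right (a point): centre of the cover's right hole, 11 mm across, at cover (55, -70, 16) mm
- cover_low (a point): middle of the cover's lower edge, on its underside, at cover (-73, 0, 0) mm
- left_tee (a point): left quarter-turn cam stud of the cover: middle of its black T bar (60 mm long, 14 thick, 22 tall) on an 11 mm shaft square to the cover at cover (-45, 66) mm. Out, it is 57 mm above the cover's underside (39 above the outer face, 28 mm clear under the bar). Axes: x along the T bar (cover x at turn 0), z out of the cover. A cross-bar 26 x 6 x 4 mm, parallel to the T, is on the shaft below the cover
- left_push (a joint): how far the left stud is in, m: 0 out, 0.015 stop; its return spring needs 6 N at 0, 9.6 N at 0.012. Cover seated and T up and down the slope, the cross-bar goes through a slot in the 4 mm deck and is free to turn only beyond 0.012. Locked and let go, the spring holds it caught at about 0.012
- left_turn (a joint): angle of the left T, rad: 0 unlocked, T along the cover's x (up and down the slope); grows CLOCKWISE seen from outside; 1.57 locked, T across the cover (stop). Light friction, 0.03 N m. Starts at 0 to 0.2: straighten the T to near 0 so that it enters the slot (jaws closed square on it do that)
- right_tee (a point): right quarter-turn cam stud of the cover: middle of its black T bar (60 mm long, 14 thick, 22 tall) on an 11 mm shaft square to the cover at cover (-45, -66) mm. Out, it is 57 mm above the cover's underside (39 above the outer face, 28 mm clear under the bar). Axes: x along the T bar (cover x at turn 0), z out of the cover. A cross-bar 26 x 6 x 4 mm, parallel to the T, is on the shaft below the cover
- right_push (a joint): how far the right stud is in, m: 0 out, 0.015 stop; its return spring needs 6 N at 0, 9.6 N at 0.012. Cover seated and T up and down the slope, the cross-bar goes through a slot in the 4 mm deck and is free to turn only beyond 0.012. Locked and let go, the spring holds it caught at about 0.012
- right_turn (a joint): angle of the right T, rad: 0 unlocked, T along the cover's x (up and down the slope); grows CLOCKWISE seen from outside; 1.57 locked, T across the cover (stop). Light friction, 0.03 N m. Starts at 0 to 0.2: straighten the T to near 0 so that it enters the slot (jaws closed square on it do that)
- deck: the stainer's flat aluminium service deck, 200 x 256 mm, sloping down towards the robot at 30 degrees. Origin: middle of its outer surface; x up the slope, y across to the left, z out of the deck (30 degrees from vertical). The mounted cover's origin and axes coincide with these. Filter opening in the middle; slots 34 (x) by 12 mm for the studs at (-45, +-66) mm
- stainer: the white slide stainer, fixed to the bench, 280 mm wide. Origin on the bench below the deck's middle (deck surface 130 mm above it), x to its rear, z up. Front apron 80 mm high at x = -99 mm; rear top 188 mm high from x = 87 to 210 mm; 12 mm side cheeks beyond y = +-128 mm stand up to 6 mm above the deck
- pin_left (a point): on the axis of the left locating pin, 16 mm above the deck, where the hole's centre comes to lie, at deck (55, 70, 16) mm. The steel pin is 8 mm thick, square to the deck, 32 mm tall, its last 6 mm tapered to 3.6 mm; 14 mm stand out of the mounted cover
- pin_right (a point): the same on the right locating pin, at deck (55, -70, 16) mm
- slide_tray: bystander: grey slide tray 150 x 190 x 16 mm, origin at its underside, on the side where the cover is not
- reagent_bottle: bystander: amber bottle 68 mm wide, 190 mm tall, origin at its underside, before the stainer to the left
- fixative_bottle: bystander: white bottle 60 mm wide, 130 mm tall, origin at its underside, right of the stainer
- coplin_jar: bystander: square glass staining jar 66 mm wide, 99 mm tall, origin at its underside, left of the stainer
- slide_box: bystander: closed slide box 92 x 172 x 36 mm, origin at its underside, lying before the stainer
- beaker: bystander: glass beaker 72 mm wide, 90 mm tall, origin at its underside, before the stainer to the right
- immersion_oil: bystander: small amber bottle 36 mm wide, 72 mm tall, origin at its underside, right of the stainer
Things that resemble listed ones, but are neither listed nor needed, are in the scene too. What is shaped like the cover but turquoise is not meant.

How it is judged:
On the way:
1. the cover hangs on both pins and lies flush on the deck (distance between hole_left and pin_left below 0.005 m and distance between hole_right and pin_right below 0.005 m and z of cover_low in the frame of deck below 0.004 m), for 0.2 s.
At the end, for the whole second after the job is handed in: the cover lies flush on the deck with both pins through its holes (each hole centre within 5 mm of its seat, lower edge within 4 mm of the deck), both studs are turned to within about 13 degrees of ninety and stay caught more than 9 mm in, and the cover is at rest (all of step 1 and value of joint each of left_turn, right_turn above 1.35 rad and value of joint each of left_push, right_push above 0.009 m and linear speed of cover below 0.02 m/s); the robot touches nothing.
It fails at once if another thing on the bench is shifted more than 30 mm (distance of any of slide_tray, reagent_bottle, fixative_bottle, coplin_jar, slide_box, beaker, immersion_oil from where it was at the start of the episode above 0.03 m).
It fails at once if another thing on the bench is knocked over (angle between any of slide_tray, reagent_bottle, fixative_bottle, coplin_jar, slide_box, beaker, immersion_oil's own z axis and vertical above 0.5 rad).
It fails at once if the cover is dropped (moves over 0.5 m/s while the fingers do not touch it) (linear speed of cover above 0.5 m/s and contact force between the fingers and cover below 0.05 N).
It also fails if it takes over 70 s, if anything falls off the work surface, if the arm or the gripper's body presses on something with over 40 N, if the wrist force passes 120 N, or if a joint passes its speed limit or range.

## Working session

There is one attempt and no reset: what is moved stays moved. The work goes in short steps, Python scripts to look and compute and a shell command to move; the robot and the scene stay as the last step left them, time stands still between calls to the robot, and variables do not carry over. Pictures are saved under pics/ and viewed, and the job is handed in when it is done.

```bash
ls -la; mkdir -p pics; python3 - <<'E'
from plant import *
import cv2
s=get_state();print(s)
for c in("side","top","wrist"):
    r=read_camera(c);cv2.imwrite(f"pics/{c}0.png",r["color"][:,:,::-1]);print(c,r["vfov"],r["cx"],r["cy"],r["cam_to_world"])
E
```

```text
total 12
drwxr-xr-x  3 agent agent 4096 Dec  6 12:05 .
drwxr-xr-x 23 root  root  4096 Dec  6 12:05 ..
drwxr-xr-x  2 agent agent 4096 Dec  6 12:05 pics
{'time': 0.0, 'qpos': array([ 1.02099284e+00,  2.87168650e-01,  1.57819448e+00, -5.47932215e-06,
        1.27858033e+00, -1.49999261e-01]), 'dq': array([ 0.00077047,  0.00020477,  0.00062218, -0.00122173, -0.00139096,
        0.00104327]), 'joint_efforts': array([-5.50695895e-04, -4.05965602e+01, -2.92633027e+01, -2.10761618e-04,
        5.83809728e-03, -1.11410051e-05]), 'eef_pos': array([0.26238128, 0.62124396, 0.24693567]), 'tcp_rot': array([ 1.98572482e-01,  9.80085500e-01, -1.10508436e-03, -4.00472019e-04]), 'contact_force': array([ 0.03084936, -0.2489459 ,  0.11571528]), 'wrist_torque': array([0.01360273, 0.01069367, 0.00769609]), 'opening': 1.0022027537248888}
side 54.76817752589578 253.5004764881629 191.91729887423688 [[ 0.98338238  0.10849047 -0.14556412  0.26050285]
 [-0.1813218   0.54706249 -0.81721786 -1.12219156]
 [-0.00902768  0.83003159  0.5576433   0.86844299]
 [ 0.          0.          0.          1.        ]]
top 57.32667392942813 253.96152581141075 190.58513236071033 [[-0.02406923  0.99484659 -0.09849332  0.34003258]
 [-0.99946669 -0.02612113 -0.01959651 -0.03297748]
 [-0.02206828  0.09796912  0.99494474  1.36682402]
 [ 0.          0.          0.          1.        ]]
wrist 65.70646984690485 252.72088740038112 192.84546484225848 [[ 0.38908638 -0.87782768 -0.27933913  0.18993261]
 [ 0.92119602  0.36974058  0.12120145  0.65157823]
 [-0.00311098 -0.30448393  0.95251239  0.37234706]
 [ 0.          0.          0.          1.        ]]
```

View pics/side0.png

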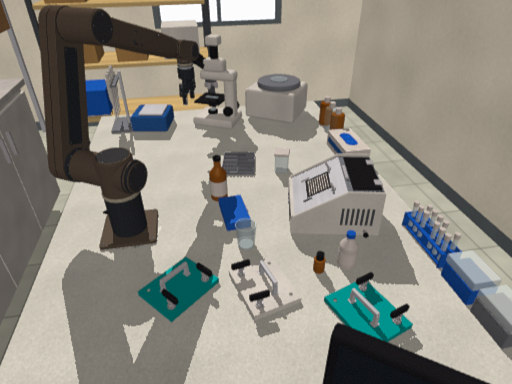

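View pics/top0.png

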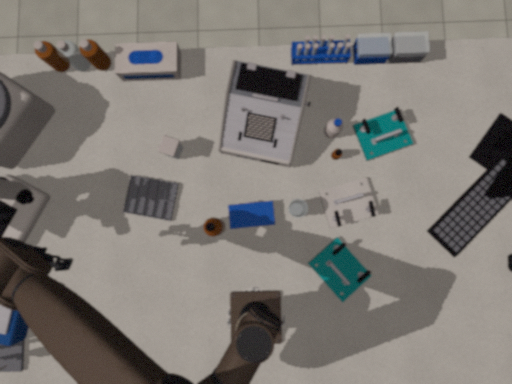

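View pics/wrist0.png

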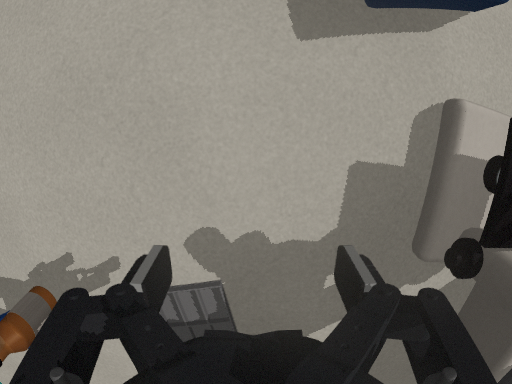

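The white cover is at side (263,288) / top (350,203). The turquoise look-alikes are at top (340,268) and (383,135). Only the white one matches the description. I'll enlarge it and measure.

```bash
cat > h.py <<'E'
from plant import *
import numpy as np, cv2
from scipy.spatial.transform import Rotation as R
from scipy.optimize import least_squares
def ray(r,px):
    h=r["color"].shape[0]; f=h/2/np.tan(np.radians(r["vfov"]/2))
    u=(px[0]-r["cx"])/f; v=(px[1]-r["cy"])/f
    T=r["cam_to_world"]; d=T[:3,:3]@np.array([u,-v,-1.]); return T[:3,3],d/np.linalg.norm(d)
def raywrist(r,px):
    h=r["color"].shape[0]; f=h/2/np.tan(np.radians(r["vfov"]/2))
    u=(px[0]-r["cx"]); v=(px[1]-r["cy"]); q=np.hypot(u,v);t=q/f
    T=r["cam_to_world"]; d=T[:3,:3]@np.array([np.sin(t)*u/q,-np.sin(t)*v/q,-np.cos(t)]); return T[:3,3],d
def proj(r,P,fish=False):
    h=r["color"].shape[0]; f=h/2/np.tan(np.radians(r["vfov"]/2))
    T=r["cam_to_world"]; p=T[:3,:3].T@(np.asarray(P)-T[:3,3]); x,y,z=p[0],-p[1],-p[2]
    if fish:
        q=np.hypot(x,y);t=np.arctan2(q,z);return np.array([r["cx"]+f*t*x/q,r["cy"]+f*t*y/q])
    return np.array([r["cx"]+f*x/z,r["cy"]+f*y/z])
def atz(r,px,z,fish=False):
    o,d=(raywrist if fish else ray)(r,px); return o+d*(z-o[2])/d[2]
E
python3 - <<'E'
from h import *
D={}
for c in("side","top"):
    r=read_camera(c);D[c]=r
    print(c,[k for k in r])
    for t in ["cover","cover_handle","hole_left","hole_right","left_tee","right_tee","cover_low","deck","stainer","pin_left","pin_right","slide_tray","reagent_bottle","fixative_bottle","coplin_jar","slide_box","beaker","immersion_oil"]:
        print(c,t,[(round(o["p"],2),np.round(o["location"],1).tolist()) for o in place_of(t,c)][:4])
im=D["side"]["color"][245:330,215:315,::-1];cv2.imwrite("pics/cs.png",cv2.resize(im,None,fx=6,fy=6,interpolation=2))
im=D["top"]["color"][165:240,310:390,::-1];cv2.imwrite("pics/ct.png",cv2.resize(im,None,fx=7,fy=7,interpolation=2))
im=D["side"]["color"][150:240,280:390,::-1];cv2.imwrite("pics/ds.png",cv2.resize(im,None,fx=6,fy=6,interpolation=2))
im=D["top"]["color"][55:170,215:320,::-1];cv2.imwrite("pics/dt.png",cv2.resize(im,None,fx=5,fy=5,interpolation=2))
E
```

```text
side ['color', 'vfov', 'cx', 'cy', 'cam_to_world']
side cover [(0.78, [263.7, 287.8]), (0.69, [363.7, 314.6]), (0.68, [179.8, 291.1]), (0.57, [218.3, 197.6])]
side cover_handle [(0.81, [266.6, 272.5]), (0.78, [362.1, 300.0])]
side hole_left [(0.91, [366.4, 337.2]), (0.71, [279.2, 174.9]), (0.69, [269.1, 263.2]), (0.67, [149.6, 289.7])]
side hole_right [(0.89, [184.6, 266.4]), (0.87, [291.6, 294.2]), (0.62, [334.2, 300.5])]
side left_tee [(0.57, [243.3, 263.2]), (0.57, [169.7, 295.5]), (0.56, [266.3, 271.5]), (0.48, [395.5, 311.2])]
side right_tee [(0.69, [242.2, 263.2]), (0.59, [260.2, 292.5]), (0.45, [366.2, 279.1]), (0.42, [201.0, 270.7])]
side cover_low [(0.77, [198.8, 299.2]), (0.67, [239.4, 300.3]), (0.65, [385.2, 304.6]), (0.39, [241.4, 264.9])]
side deck [(0.97, [315.1, 183.4]), (0.45, [261.2, 293.4]), (0.2, [234.3, 215.2])]
side stainer [(0.66, [313.6, 212.2]), (0.4, [293.1, 293.1])]
side pin_left [(0.86, [330.7, 165.6]), (0.59, [238.0, 161.4])]
side pin_right [(0.91, [331.7, 186.5])]
side slide_tray [(0.9, [235.9, 161.4]), (0.69, [242.0, 295.6])]
side reagent_bottle [(0.87, 
[... 805 characters left out ...]
0.45, [337.3, 216.8]), (0.36, [259.6, 136.1])]
top right_tee [(0.65, [337.4, 252.0]), (0.4, [366.2, 123.5]), (0.38, [371.5, 209.9])]
top cover_low [(0.77, [353.1, 255.5]), (0.72, [372.9, 120.7]), (0.6, [352.5, 224.4])]
top deck [(0.69, [258.2, 130.7])]
top stainer [(0.85, [258.6, 137.2])]
top pin_left [(0.97, [242.9, 109.2])]
top pin_right [(0.83, [281.6, 114.7])]
top slide_tray [(0.89, [154.3, 199.8]), (0.43, [349.1, 203.0])]
top reagent_bottle [(0.85, [218.1, 226.0]), (0.39, [296.0, 207.5])]
top fixative_bottle [(0.86, [330.3, 133.2])]
top coplin_jar [(0.86, [172.7, 148.9])]
top slide_box [(0.86, [249.5, 218.1])]
top beaker [(0.7, [293.6, 209.1])]
top immersion_oil [(0.45, [335.2, 156.9])]
```

View pics/cs.png

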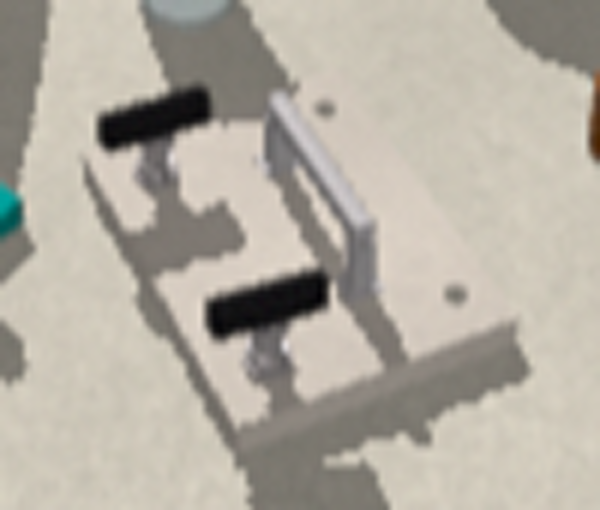

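View pics/ct.png

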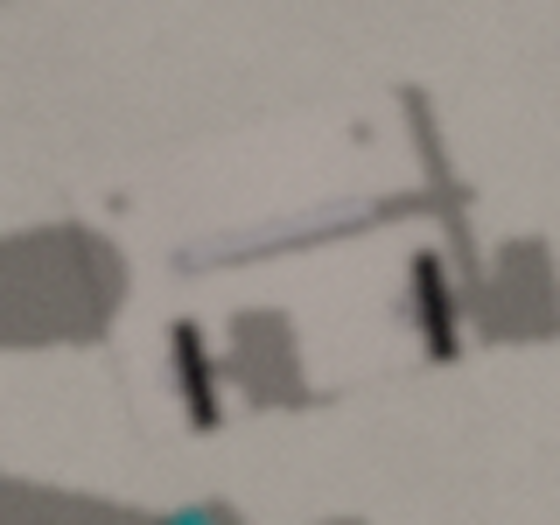

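View pics/ds.png

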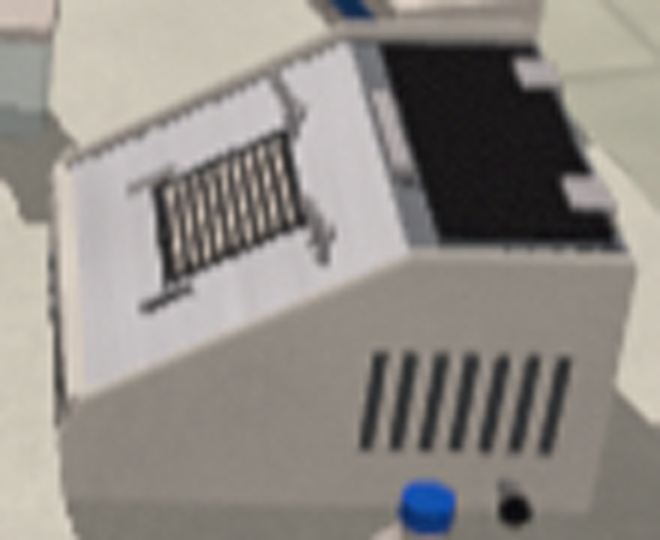

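View pics/dt.png

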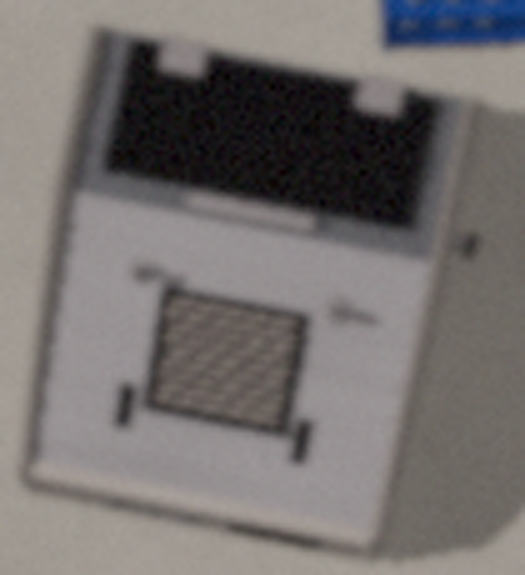

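```bash
cat > fit.py <<'E'
from h import *
def up(o,k,u): return [o[0]+(u[0]+.5)/k-.5,o[1]+(u[1]+.5)/k-.5]
def fit(obs,toW,x0):
    # obs: list (cam, px, local, w)
    def f(x): return np.concatenate([(proj(c,toW(x,l),fi)-p)*w for c,p,l,w,fi in obs])
    s=least_squares(f,x0,loss="soft_l1"); return s.x,f(s.x).reshape(-1,2)
def flat(x,l): return R.from_euler("z",x[2]).apply(l)+[x[0],x[1],0]
def deckR(yaw): return R.from_euler("z",yaw)*R.from_euler("y",-30,degrees=True)
def deckW(x,l): return deckR(x[2]).apply(l)+[x[0],x[1],.130]
E
python3 - <<'E'
from fit import *
s=read_camera("side");t=read_camera("top")
m=lambda *a:np.array(a)/1000
cs=lambda *u:up((215,245),6,u);ct=lambda *u:up((310,165),7,u);ds=lambda *u:up((280,150),6,u);dt=lambda *u:up((215,55),5,u)
HL,HR=m(55,70,18),m(55,-70,18)
for only in "st","s","t":
    o=[(s,cs(325,107),HL,1,0),(s,cs(456,294),HR,1,0),(s,cs(155,117),m(-45,66,57),1,0),(s,cs(268,303),m(-45,-66,57),1,0),(s,cs(240,452),m(-75,-95,0),1,0),(s,cs(517,318),m(75,-95,18),1,0),
    (t,ct(117,203),HL,1,0),(t,ct(361,132),HR,1,0),(t,ct(196,375),m(-45,66,68),1,0),(t,ct(436,306),m(-45,-66,68),1,0),(t,ct(272,238),m(15,0,65),1,0)]
    o=[q for q in o if ("s" if q[0] is s else "t") in only]
    x,r=fit(o,flat,[.45,-.3,0]);print("cover",x,np.degrees(x[2]));print(np.round(r,1).tolist())
    o=[(s,ds(150,182),m(-45,66,0),1,0),(s,ds(166,299),m(-45,-66,0),1,0),(t,dt(125,405),m(-45,66,0),1,0),(t,dt(301,441),m(-45,-66,0),1,0)]
    o+=[(s,p,l,1,0) for p,l in (([330.7,165.6],m(55,70,16)),([331.7,186.5],m(55,-70,16)))]
    o+=[(t,p,l,1,0) for p,l in (([242.9,109.2],m(55,70,16)),([281.6,114.7],m(55,-70,16)))]
    o=[q for q in o if ("s" if q[0] is s else "t") in only]
    x,r=fit(o,deckW,[.7,-.05,0]);print("deck",x,np.degrees(x[2]));print(np.round(r,1).tolist())
for nm,z in (("fixative_bottle",0),("slide_box",0),("beaker",0),("immersion_oil",0),("reagent_bottle",0),("coplin_jar",0)):
    q=place_of(nm,"top")
    if q: print(nm,atz(t,q[0]["location"],z)[:2])
E
```

```text
cover [ 0.42076129 -0.36509473  0.25710066] 14.730782861032715
[[-0.3, -0.1], [-0.3, -0.3], [-0.4, 0.0], [-0.3, -0.1], [-0.8, 0.0], [-0.1, -0.6], [-0.1, -0.4], [-0.0, -0.4], [0.3, -0.4], [0.5, -0.6], [1.5, -1.4]]
deck [ 0.69250334 -0.03560129 -0.23690532] -13.573674718944398
[[0.5, -0.3], [0.1, -0.2], [0.5, -0.5], [0.6, -0.4], [-3.5, -0.5], [-0.0, -1.2], [-0.2, -0.5], [0.3, 2.0]]
cover [ 0.42174484 -0.36589172  0.25536669] 14.631433512405607
[[0.1, 0.1], [0.1, -0.1], [-0.1, 0.1], [0.0, 0.0], [-0.5, 0.2], [0.3, -0.3]]
deck [ 0.69455901 -0.03983591 -0.28955839] -16.59047371028169
[[2.2, 0.0], [0.0, 0.1], [-1.6, 0.4], [-0.1, -0.3]]
cover [ 0.41856684 -0.36364955  0.252484  ] 14.466267477120482
[[-0.4, 0.1], [-0.3, 0.3], [-0.2, 0.1], [0.1, 0.1], [1.1, -0.8]]
deck [ 0.692504   -0.0345695  -0.22338317] -12.79891291431756
[[0.3, -0.2], [0.5, -0.6], [-0.7, -0.2], [-0.1, 1.7]]
fixative_bottle [ 0.68882136 -0.31911348]
slide_box [0.37331081 0.02112348]
beaker [ 0.3935466  -0.16338487]
immersion_oil [ 0.61018976 -0.33079102]
reagent_bottle [0.34378564 0.14381019]
coplin_jar [0.65247183 0.31437416]
```

```bash
cat >> fit.py <<'E'
def cur():
    s=get_state(); return np.array(s["eef_pos"]),R.from_quat(s["tcp_rot"]),s
def plan(P,Q,g,n=None,start=None,vmax=4.5,wmax=8.0,dec=2):
    if start is None: p,q,_=cur()
    else: p,q=start
    w=(q.inv()*Q).as_rotvec(degrees=True); d=np.linalg.norm(P-p)*100
    if n is None: n=int(max(1,np.ceil(d/vmax),np.ceil(np.linalg.norm(w)/wmax)))
    rows=[]
    for i in range(n):
        k=n-i
        t=q.inv().apply((P-p)/k)*100; w=(q.inv()*Q).as_rotvec(degrees=True)/k
        t=np.round(t,dec)+0.;w=np.round(w,1)+0.
        rows.append([g]+t.tolist()+w.tolist())
        p=p+q.apply(t/100); q=q*R.from_rotvec(w,degrees=True)
    for i in range(0,n,5): print(str([[round(v,3) if v%1 else int(v) for v in r] for r in rows[i:i+5]]).replace(" ",""))
    print("end",np.round(p,4),"rows",n)
    return p,q
def toolR(Rc): # tool frame for cover frame rotation
    M=Rc.as_matrix(); return R.from_matrix(np.column_stack([M[:,1],M[:,0],-M[:,2]]))
E
python3 - <<'E'
from fit import *
import plant
print(plant.__dict__.get("tip_extent"),[k for k in dir(plant) if not k.startswith("_")])
p,q,s=cur();print(s["time"])
yaw=-.23
Q=toolR(R.from_euler("z",yaw))
e=plan(np.array([.50,.25,.33]),Q,-1)
# view pose: tcp right of deck middle
c=np.array([.6925,-.036,.13])
P=c+deckR(yaw).apply([0,-.09,.19]);Q2=toolR(deckR(yaw));print(P)
e=plan(P,Q2,-1,start=e)
E
```

```text
0.017 ['Unreachable', 'get_state', 'place_of', 'read_camera', 'sign_off', 'tip_extent', 'trace']
2.45
[[-1,-3.3,-2.27,-0.74,0,0,7.3],[-1,-3.57,-1.84,-0.74,0,0,7.3],[-1,-3.77,-1.37,-0.74,0,0,7.3],[-1,-3.91,-0.88,-0.74,0,0,7.3],[-1,-3.99,-0.37,-0.74,0,0,7.3]]
[[-1,-4.01,0.14,-0.74,0,0,7.3],[-1,-3.96,0.64,-0.75,0,0,7.3],[-1,-3.84,1.14,-0.74,0,0,7.3],[-1,-3.67,1.62,-0.75,0,0,7.3],[-1,-3.43,2.08,-0.74,0,0,7.3]]
[[-1,-3.14,2.49,-0.75,0,0,7.3]]
end [0.5  0.25 0.33] rows 11
[ 0.57948372 -0.10197211  0.29454483]
[[-1,-3.61,1.75,0.39,-3.3,0,0],[-1,-3.6,1.73,0.5,-3.3,0,0],[-1,-3.61,1.7,0.59,-3.3,0,0],[-1,-3.6,1.66,0.69,-3.3,0,0],[-1,-3.61,1.62,0.78,-3.4,0,0]]
[[-1,-3.6,1.57,0.88,-3.3,0,0],[-1,-3.61,1.51,0.97,-3.4,0,0],[-1,-3.6,1.45,1.06,-3.3,0,0],[-1,-3.61,1.39,1.14,-3.4,0,0]]
end [ 0.5795 -0.102   0.2945] rows 9
```

```bash
python3 -m crank '[[-1,-3.3,-2.3,-0.75,0,0,7.3],[-1,-3.6,-1.8,-0.75,0,0,7.3],[-1,-3.8,-1.4,-0.75,0,0,7.3],[-1,-3.9,-0.9,-0.75,0,0,7.3],[-1,-4,-0.4,-0.75,0,0,7.3]]'
python3 -m crank '[[-1,-4,0.1,-0.75,0,0,7.3],[-1,-4,0.6,-0.75,0,0,7.3],[-1,-3.8,1.1,-0.75,0,0,7.3],[-1,-3.7,1.6,-0.75,0,0,7.3],[-1,-3.4,2.1,-0.75,0,0,7.3]]'
python3 -m crank '[[-1,-3.1,2.5,-0.75,0,0,7.3]]'
python3 -m crank '[[-1,-3.6,1.7,0.4,-3.3,0,0],[-1,-3.6,1.7,0.5,-3.3,0,0],[-1,-3.6,1.7,0.6,-3.3,0,0],[-1,-3.6,1.7,0.7,-3.3,0,0],[-1,-3.6,1.6,0.8,-3.3,0,0]]'
python3 -m crank '[[-1,-3.6,1.6,0.9,-3.3,0,0],[-1,-3.6,1.5,1,-3.3,0,0],[-1,-3.6,1.4,1,-3.4,0,0],[-1,-3.6,1.4,1.1,-3.4,0,0],[-1,0,0,0,0,0,0]]'
python3 - <<'E'
from fit import *
p,q,s=cur();print(p,q.as_matrix().round(3).tolist(),s["time"])
r=read_camera("wrist");cv2.imwrite("pics/w1.png",cv2.resize(r["color"][:,:,::-1],(800,600),interpolation=2))
print(r["cam_to_world"].round(4).tolist())
for t in ["pin_left","pin_right","deck"]:print(t,[(round(o["p"],2),np.round(o["location"],1).tolist()) for o in place_of(t,"wrist")][:4])
E
```

```text
time: 2.95
eef_pos: [0.3711, 0.4506, 0.2863]
tcp_rot: [0.498, 0.867, 0.0, 0.0]
contact_force: [0.1, 0.4, -0.3]
opening: 0.996
time: 3.45
eef_pos: [0.478, 0.281, 0.3239]
tcp_rot: [0.744, 0.668, 0.0, 0.0]
contact_force: [0.9, -0.7, -0.0]
opening: 0.996
time: 3.55
eef_pos: [0.4997, 0.2476, 0.3314]
tcp_rot: [0.785, 0.619, 0.0, 0.0]
contact_force: [-0.1, 0.6, 0.0]
opening: 1.004
time: 4.05
eef_pos: [0.543, 0.0524, 0.311]
tcp_rot: [0.775, 0.615, 0.09, 0.114]
contact_force: [0.5, 0.5, 0.4]
opening: 1.001
time: 4.55
eef_pos: [0.5768, -0.1058, 0.2936]
tcp_rot: [0.759, 0.598, 0.159, 0.202]
contact_force: [0.5, 0.1, -0.3]
opening: 0.999
[ 0.57683816 -0.10577499  0.29357542] [[0.234, 0.844, 0.483], [0.972, -0.203, -0.117], [-0.0, 0.497, -0.868]] 4.55
[[0.8441, 0.3698, -0.3883, 0.5338], [-0.2021, 0.8901, 0.4084, -0.0155], [0.4967, -0.2662, 0.8261, 0.4022], [0.0, 0.0, 0.0, 1.0]]
pin_left [(0.78, [309.5, 15.0])]
pin_right [(0.87, [310.1, 153.1]), (0.62, [210.9, 85.5])]
deck []
```

View pics/w1.png

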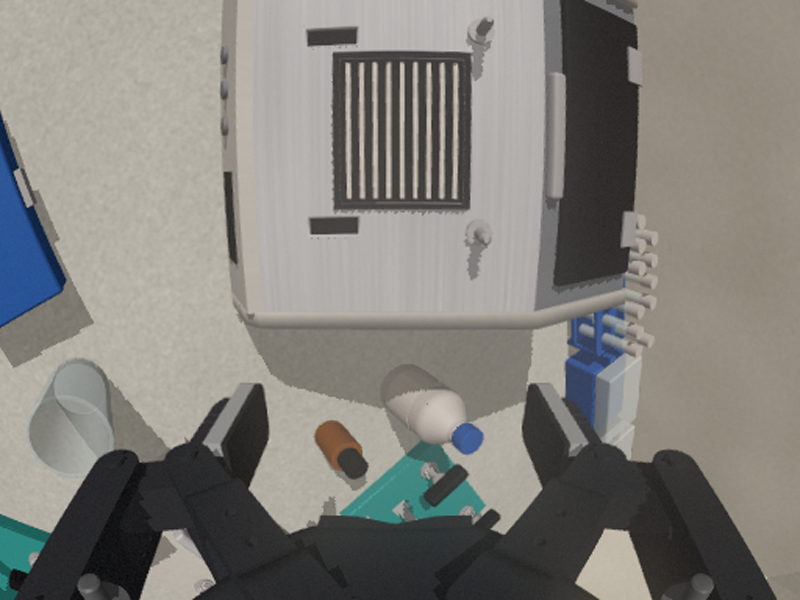

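The view shows the deck with its slots at (332,37) and (334,226) and its pins at about (481,30) and (480,235). All four are usable for a pose fit, so I'll enlarge the picture to read the pixels.

```bash
python3 - <<'E'
from fit import *
r=read_camera("wrist");im=r["color"][:,:,::-1]
cv2.imwrite("pics/w1a.png",cv2.resize(im[0:60,185:325],None,fx=5.5,fy=5.5,interpolation=2))
cv2.imwrite("pics/w1b.png",cv2.resize(im[125:185,185:325],None,fx=5.5,fy=5.5,interpolation=2))
np.save("w1.npy",r,allow_pickle=True)
E
```

```text
(no output)
```

View pics/w1a.png

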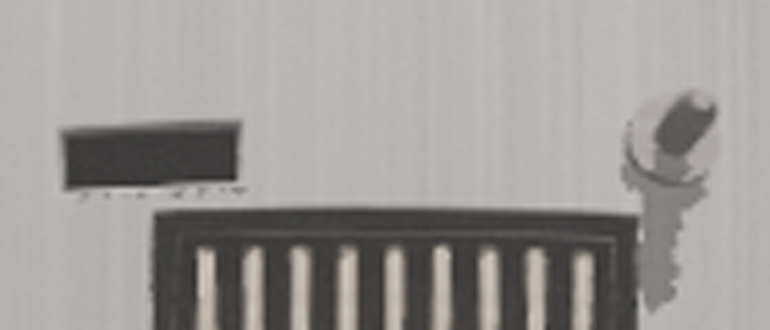

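View pics/w1b.png

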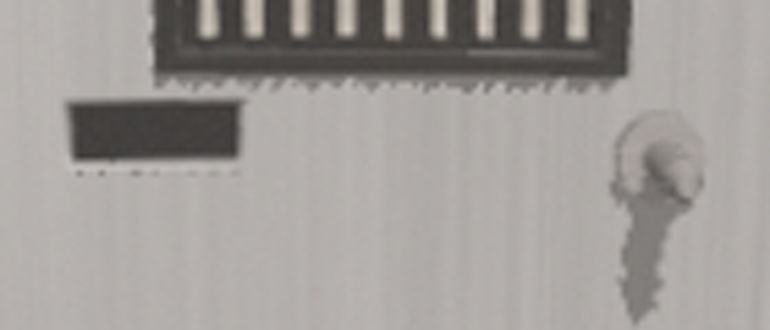

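```bash
python3 - <<'E'
from fit import *
r=np.load("w1.npy",allow_pickle=True).item()
s=read_camera("side");t=read_camera("top")
m=lambda *a:np.array(a)/1000
A=lambda *u:up((185,0),5.5,u);B=lambda *u:up((185,125),5.5,u)
ds=lambda *u:up((280,150),6,u);dt=lambda *u:up((215,55),5,u)
o=[]
for f,y,pts in((A,66,((62,128),(241,122),(239,183),(66,190))),(B,-66,((70,101),(241,101),(239,158),(74,160)))):
    for (u,(dx,dy)) in zip(pts,((-17,6),(17,6),(17,-6),(-17,-6))): o.append((r,f(*u),m(-45+dx,y+dy,0),.5,1))
o+=[(r,A(672,138),m(55,70,1),1,1),(r,B(659,158),m(55,-70,1),1,1),(r,A(703,99),m(55,70,32),1,1),(r,B(689,184),m(55,-70,32),1,1)]
o2=[(s,ds(150,182),m(-45,66,0),1,0),(s,ds(166,299),m(-45,-66,0),1,0),(t,dt(125,405),m(-45,66,0),1,0),(t,dt(301,441),m(-45,-66,0),1,0)]
for ob in (o,o+o2):
    x,e=fit(ob,deckW,[.7,-.05,-.2]);print(x,np.degrees(x[2]));print(e.round(1).tolist())
# free z
g=lambda x,l:deckR(x[2]).apply(l)+[x[0],x[1],x[3]]
x,e=fit(o,g,[.7,-.05,-.2,.13]);print(x,np.abs(e).max())
g=lambda x,l:(deckR(x[2])*R.from_rotvec([x[4],x[5],0])).apply(l)+[x[0],x[1],x[3]]
x,e=fit(o,g,[.7,-.05,-.2,.13,0,0]);print(x,np.abs(e).max())
E
```

```text
[ 0.69255704 -0.03366358 -0.23458959] -13.440993208875975
[[0.1, 0.1], [-0.2, -0.1], [-0.1, -0.3], [-0.3, -0.3], [-0.2, 0.2], [-0.2, -0.0], [0.1, 0.3], [-0.4, 0.2], [0.2, 0.2], [0.3, -0.4], [0.2, -0.3], [0.1, 0.4]]
[ 0.69247485 -0.03368815 -0.23409888] -13.41287780822078
[[0.1, 0.2], [-0.2, -0.0], [-0.1, -0.3], [-0.4, -0.2], [-0.2, 0.2], [-0.2, 0.0], [0.1, 0.3], [-0.4, 0.2], [0.2, 0.2], [0.3, -0.4], [0.1, -0.3], [0.0, 0.4], [0.3, -0.5], [-0.0, -0.4], [-0.0, -0.4], [0.1, -0.4]]
[ 0.69305641 -0.03374363 -0.23446058  0.12920501] 0.5624469608485185
[ 6.93069888e-01 -3.37527508e-02 -2.34455744e-01  1.29203819e-01
  6.16015638e-04 -3.07669350e-03] 0.5380307534501867
```

```bash
python3 - <<'E'
from fit import *
yaw=np.radians(14.7)
P=flat([.4208,-.3651,yaw],[.015,0,.20]);print(P)
plan(P,toolR(R.from_euler("z",yaw)),-1)
E
```

```text
[ 0.43530902 -0.36129363  0.2       ]
[[-1,-4.08,-1.67,0.61,4.2,1,-3.9],[-1,-3.98,-1.9,0.67,4.2,1,-3.9],[-1,-3.85,-2.11,0.75,4.2,1.1,-3.9],[-1,-3.71,-2.31,0.84,4.2,1,-3.9],[-1,-3.57,-2.49,0.96,4.2,1.1,-3.9]]
[[-1,-3.41,-2.66,1.08,4.2,1,-3.8],[-1,-3.25,-2.8,1.22,4.1,1.1,-3.9]]
end [ 0.4353 -0.3613  0.2   ] rows 7
```

```bash
python3 -m crank '[[-1,-4.1,-1.7,0.6,4.2,1,-3.9],[-1,-4,-1.9,0.7,4.2,1,-3.9],[-1,-3.9,-2.1,0.7,4.2,1.1,-3.9],[-1,-3.7,-2.3,0.8,4.2,1,-3.9],[-1,-3.6,-2.5,1,4.2,1.1,-3.9]]'
python3 -m crank '[[-1,-3.4,-2.7,1.1,4.2,1,-3.8],[-1,-3.2,-2.8,1.2,4.1,1.1,-3.9],[-1,0,0,0,0,0,0]]'
python3 - <<'E'
from fit import *
p,q,s=cur();print(p,q.as_matrix().round(3).tolist(),s["time"])
r=read_camera("wrist");cv2.imwrite("pics/w2.png",cv2.resize(r["color"][:,:,::-1],(800,600),interpolation=2))
np.save("w2.npy",r,allow_pickle=True)
E
```

```text
time: 5.4
eef_pos: [0.4748, -0.2898, 0.2275]
tcp_rot: [0.66, 0.748, 0.045, 0.058]
contact_force: [-0.3, -0.0, -0.4]
opening: 0.997
time: 5.7
eef_pos: [0.4324, -0.3651, 0.1976]
tcp_rot: [0.612, 0.791, -0.0, -0.002]
contact_force: [0.2, 0.9, -0.4]
opening: 0.998
[ 0.43238748 -0.36509523  0.1975817 ] [[-0.251, 0.968, -0.004], [0.968, 0.251, 0.002], [0.003, -0.003, -1.0]] 5.7
```

View pics/w2.png

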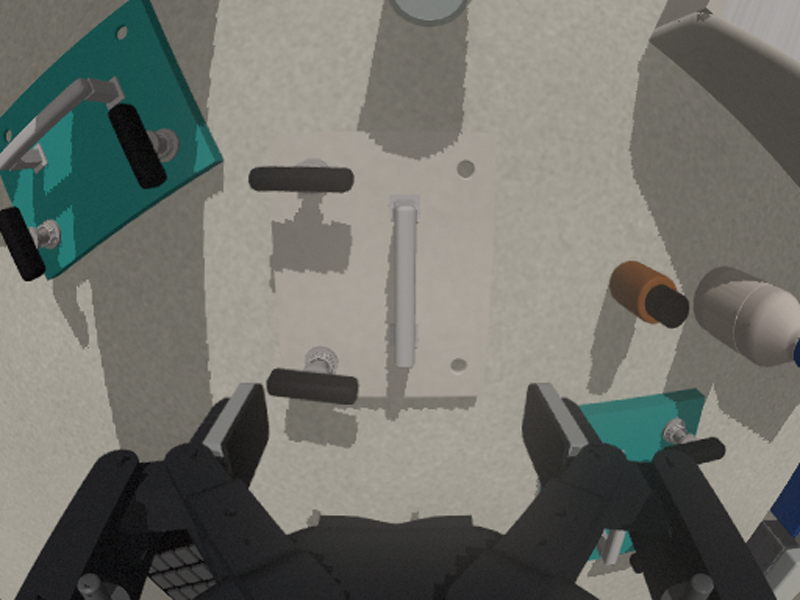

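The white cover is confirmed, with holes at (466,169) and (458,365), handle middle at (404,286), and tees at (301,179) and (313,386). I'll refine its pose from this view.

```bash
python3 - <<'E'
from fit import *
r=np.load("w2.npy",allow_pickle=True).item()
m=lambda *a:np.array(a)/1000
W=lambda u,v:[(u+.5)*.64-.5,(v+.5)*.64-.5]
o=[(r,W(466,169),m(55,70,17.5),1,1),(r,W(458.5,365),m(55,-70,17.5),1,1),(r,W(404.5,286),m(15,0,65),1,1),(r,W(301,179),m(-45,66,63),.7,1),(r,W(313,386),m(-45,-66,63),.7,1)]
x,e=fit(o,flat,[.42,-.365,.25]);print(x,np.degrees(x[2]),e.round(1).tolist())
P=flat(x,[.015,0,.056]);print(P)
Q=toolR(R.from_euler("z",x[2]))
e=plan(flat(x,[.015,0,.12]),Q,-1); e=plan(P,Q,-1,start=e)
E
```

```text
[ 0.42189137 -0.36528541  0.25101117] 14.381880654379247 [[0.2, -0.8], [-0.1, -0.3], [0.8, 2.8], [-0.6, -1.1], [-1.0, 1.1]]
[ 0.4364213  -0.36155965  0.056     ]
[[-1,0.04,0.18,3.92,0,-0.1,0.1],[-1,0.05,0.17,3.92,-0.1,-0.1,0]]
end [ 0.4364 -0.3615  0.12  ] rows 2
[[-1,0,0,3.2,0,0,0],[-1,0,0,3.2,0,0,0]]
end [ 0.4365 -0.3615  0.056 ] rows 2
```

```bash
python3 -m crank '[[-1,0,0.2,3.9,0,-0.1,0.1],[-1,0.1,0.2,3.9,-0.1,-0.1,0],[-1,0,0,3.2,0,0,0],[-1,0,0,3.2,0,0,0],[-1,0,0,0,0,0,0]]'
python3 -m crank '[[1,0,0,0,0,0,0],[1,0,0,0,0,0,0],[1,0,0,0,0,0,0],[1,0,0,0,0,0,0],[1,0,0,0,0,0,0]]' 80
python3 - <<'E'
from fit import *
p,q,s=cur();print(p,q.as_matrix().round(3).tolist(),s["time"],s["opening"],s["contact_force"],s["wrist_torque"])
r=read_camera("wrist");cv2.imwrite("pics/w3.png",cv2.resize(r["color"][:,:,::-1],(800,600),interpolation=2))
E
```

```text
time: 6.25
eef_pos: [0.4359, -0.3566, 0.0535]
tcp_rot: [0.612, 0.791, 0.001, -0.003]
contact_force: [-0.6, 0.6, -0.5]
opening: 1.001
time: 6.75
eef_pos: [0.4376, -0.3614, 0.0587]
tcp_rot: [0.612, 0.791, -0.0, 0.002]
contact_force: [-9.3, -2.5, 4.6]
opening: 0.145
[ 0.43757001 -0.3613971   0.05873669] [[-0.251, 0.968, 0.003], [0.968, 0.251, -0.004], [-0.004, 0.002, -1.0]] 6.75 0.14450428509840804 [-9.28416385 -2.4878146   4.57308029] [-0.27619854  1.22405409  0.04086697]
```

View pics/w3.png

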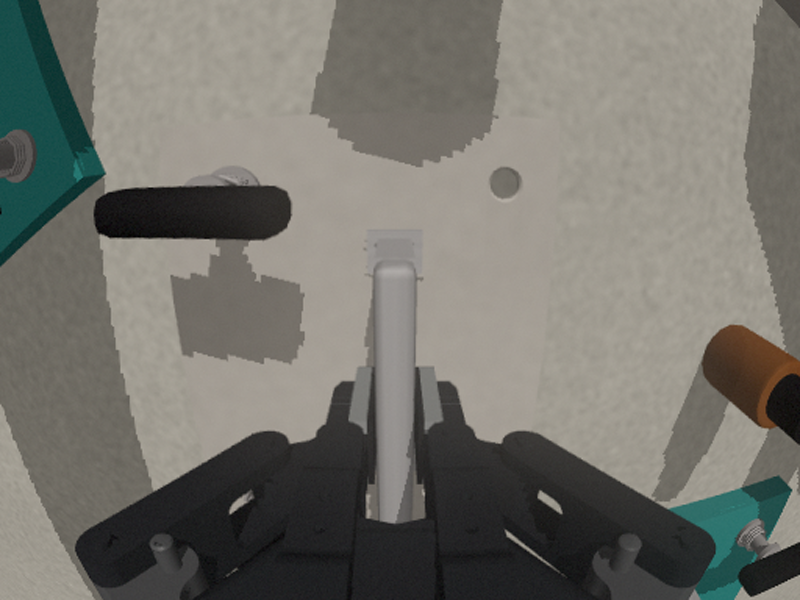

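```bash
python3 -m crank '[[1,0,0,-0.5,0,0,0],[1,0,0,-1,0,0,0],[1,0,0,-2,0,0,0],[1,0,0,-2,0,0,0],[1,0,0,-2,0,0,0]]' 110
python3 -m crank '[[1,0,0,-3,0,0,0],[1,0,0,-4,0,0,0],[1,0,0,-4,0,0,0],[1,0,0,-2,0,0,0],[1,0,0,0,0,0,0]]'
python3 - <<'E'
from fit import *
p,q,s=cur();print(p,q.as_matrix().round(3).tolist(),s["time"],s["opening"],s["contact_force"],s["wrist_torque"])
r=read_camera("wrist");cv2.imwrite("pics/w4.png",cv2.resize(r["color"][:,:,::-1],(800,600),interpolation=2))
np.save("w4.npy",r,allow_pickle=True)
r=read_camera("side");cv2.imwrite("pics/s4.png",cv2.resize(r["color"][200:330,180:350,::-1],None,fx=4,fy=4,interpolation=2))
E
```

```text
time: 7.3
eef_pos: [0.4367, -0.3601, 0.1329]
tcp_rot: [0.612, 0.791, 0.0, 0.001]
contact_force: [0.6, -0.3, -3.2]
opening: 0.116
time: 7.8
eef_pos: [0.438, -0.3617, 0.2672]
tcp_rot: [0.612, 0.791, -0.001, 0.006]
contact_force: [0.6, 0.3, -2.8]
opening: 0.111
[ 0.43797006 -0.36166292  0.26719186] [[-0.251, 0.968, 0.008], [0.968, 0.251, -0.008], [-0.01, 0.005, -1.0]] 7.8 0.11081550542610595 [ 0.58904072  0.28381237 -2.83045522] [-0.01820229 -0.04139357  0.01674378]
```

View pics/w4.png

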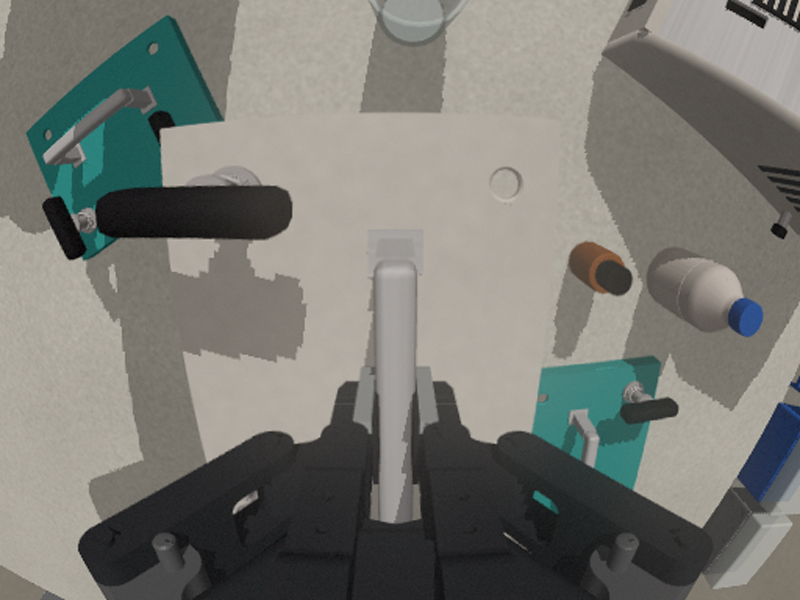

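View pics/s4.png

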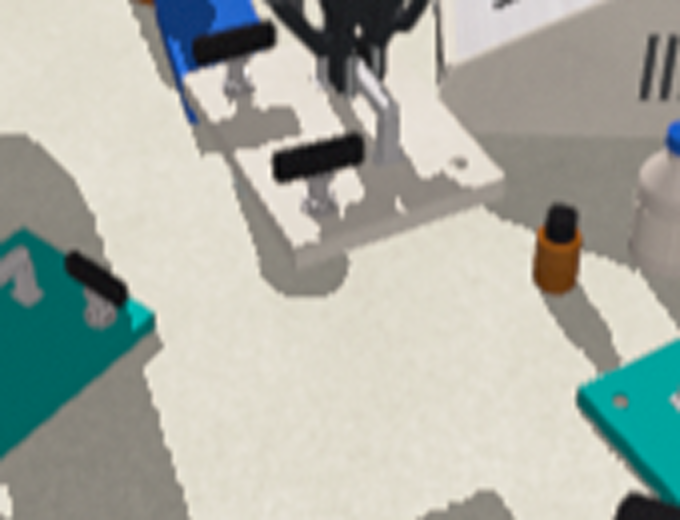

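```bash
python3 - <<'E'
from fit import *
m=lambda *a:np.array(a)/1000
W=lambda u,v:[(u+.5)*.64-.5,(v+.5)*.64-.5]
r=np.load("w4.npy",allow_pickle=True).item()
p,q,s=cur()
im=r["color"][:,:,::-1]
cv2.imwrite("pics/w4a.png",cv2.resize(im[60:200,90:370],None,fx=2.8,fy=2.8,interpolation=2))
# tool->cover: cover axes in tool = x:(0,1,0) y:(1,0,0) z:(0,0,-1); params y off,z off,pitch about bar, yaw
C0=R.from_matrix(np.array([[0,1,0],[1,0,0],[0,0,-1.]]))
o=[(r,W(505,184),m(55,70,18),1,1),(r,W(396,262),m(15,50,65),1,1),(r,W(160,128),m(-75,95,18),1,1),(r,W(559,121),m(75,95,18),1,1),(r,W(194,213),m(-45,66,61),.6,1)]
def g(x,l): # l cover coords; handle point at tool (x0,0,z0)
    return q.apply((C0*R.from_rotvec([0,x[2],x[3]])).apply(np.asarray(l)-m(15,0,58))+[x[0],x[4],x[1]])+p
print("full 5");x,e=fit(o,g,[0,0,0,0,0]);print((x*1000).round(1),e.round(1).tolist())
g4=lambda x,l:g([x[0],x[1],x[2],x[3],0],l)
x,e=fit(o,g4,[0,0,0,0]);print((x*1000).round(1),e.round(1).tolist())
g2=lambda x,l:g([x[0],x[1],0,0,0],l)
x,e=fit(o,g2,[0,0]);print((x*1000).round(1),e.round(1).tolist())
E
```

```text
full 5
[-3.2 -1.6  2.9 -1.2  0.6] [[-0.2, -0.3], [0.5, 2.7], [1.2, -0.2], [-0.6, -0.4], [-2.1, -0.5]]
[-3.2 -1.9  0.1 -5.3] [[-0.4, -0.0], [-0.5, 2.8], [1.0, -0.9], [-0.6, -0.1], [-2.6, -0.8]]
[-3.2 -1.9] [[-1.0, -0.4], [-1.2, 2.8], [0.4, 0.0], [-1.4, -0.7], [-3.0, -0.4]]
```

View pics/w4a.png

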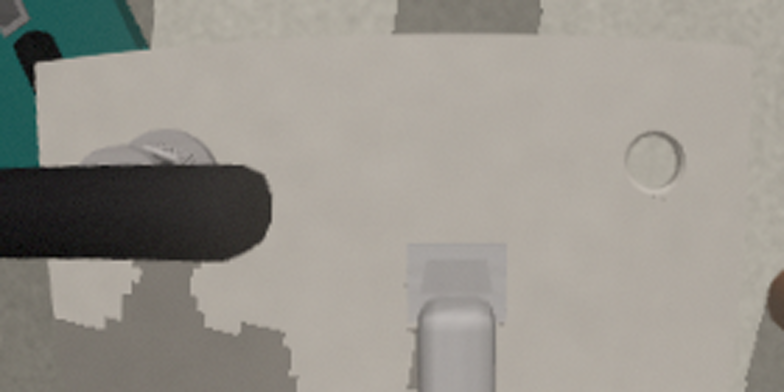

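```bash
cat >> fit.py <<'E'
DK=[.6926,-.0337,np.radians(-13.43)]
def seatP(h,dx=0,dy=0,off=(.015,.0032,.0562)): return deckW(DK,np.array(off)+[dx,dy,h])
DQ=toolR(deckR(DK[2]))
E
python3 - <<'E'
from fit import *
P=seatP(.05);print(P)
e=plan(P+[0,0,.06],DQ,1,vmax=3,wmax=5)
e=plan(P,DQ,1,start=e,vmax=2)
E
```

```text
[ 0.65433043 -0.02127176  0.2294719 ]
[[1,1.95,2.11,-0.2,-2.1,-0.5,2],[1,2.02,2.05,-0.14,-2.1,-0.5,1.9],[1,2.09,1.99,-0.08,-2.1,-0.5,1.9],[1,2.15,1.92,-0.03,-2.1,-0.5,2],[1,2.22,1.84,0.02,-2.1,-0.5,1.9]]
[[1,2.28,1.77,0.06,-2.1,-0.5,2],[1,2.34,1.68,0.11,-2.1,-0.5,1.9],[1,2.4,1.6,0.15,-2.1,-0.5,2],[1,2.45,1.51,0.18,-2.1,-0.5,1.9],[1,2.5,1.42,0.22,-2.1,-0.6,2]]
[[1,2.55,1.32,0.24,-2.1,-0.5,1.9],[1,2.59,1.22,0.26,-2.1,-0.6,2],[1,2.64,1.13,0.28,-2.1,-0.5,1.9],[1,2.68,1.02,0.29,-2.1,-0.6,2]]
end [ 0.6543 -0.0213  0.2895] rows 14
[[1,0,-0.75,1.3,0,0,0],[1,0,-0.75,1.3,0,0,0],[1,0,-0.75,1.3,0,0,0],[1,0,-0.75,1.3,0,0,0]]
end [ 0.6543 -0.0213  0.2295] rows 4
```

```bash
python3 -m crank '[[1,1.95,2.1,-0.2,-2.1,-0.5,2],[1,2,2.05,-0.15,-2.1,-0.5,1.9],[1,2.1,2,-0.1,-2.1,-0.5,1.9],[1,2.15,1.9,0,-2.1,-0.5,2],[1,2.2,1.85,0,-2.1,-0.5,1.9]]'
python3 -m crank '[[1,2.3,1.75,0.05,-2.1,-0.5,2],[1,2.35,1.7,0.1,-2.1,-0.5,1.9],[1,2.4,1.6,0.15,-2.1,-0.5,2],[1,2.45,1.5,0.2,-2.1,-0.5,1.9],[1,2.5,1.4,0.2,-2.1,-0.6,2]]'
python3 -m crank '[[1,2.55,1.3,0.25,-2.1,-0.5,1.9],[1,2.6,1.2,0.25,-2.1,-0.6,2],[1,2.65,1.1,0.3,-2.1,-0.5,1.9],[1,2.7,1,0.3,-2.1,-0.6,2],[1,0,0,0,0,0,0]]'
python3 - <<'E'
from fit import *
p,q,s=cur();print(p,q.as_matrix().round(3).tolist(),s["time"],s["opening"],s["contact_force"],s["wrist_torque"])
print("deck coords tcp",deckR(DK[2]).inv().apply(p-[DK[0],DK[1],.13])*1000, "rot err deg",(q.inv()*DQ).as_rotvec(degrees=True).round(2))
e=plan(seatP(.04),DQ,1,vmax=2)
E
```

```text
time: 8.4
eef_pos: [0.5137, -0.238, 0.2687]
tcp_rot: [0.675, 0.732, 0.059, 0.072]
contact_force: [-0.2, -0.1, -3.8]
opening: 0.111
time: 8.9
eef_pos: [0.5909, -0.1169, 0.2782]
tcp_rot: [0.726, 0.662, 0.115, 0.144]
contact_force: [0.2, 0.4, -3.2]
opening: 0.112
time: 9.4
eef_pos: [0.6524, -0.0179, 0.2849]
tcp_rot: [0.758, 0.6, 0.159, 0.201]
contact_force: [0.2, 0.0, -2.9]
opening: 0.117
[ 0.65239468 -0.01792777  0.28491772] [[0.23, 0.846, 0.481], [0.973, -0.199, -0.114], [-0.001, 0.495, -0.869]] 9.4 0.11662184638732638 [ 2.00763312e-01  6.37152401e-04 -2.94149092e+00] [ 0.10918209  0.50713999 -0.02438793]
deck coords tcp [ 40.41973715   6.00295209 155.5472288 ] rot err deg [-0.35 -0.05  0.15]
[[1,-0.07,-0.63,1.49,-0.1,0,0],[1,-0.07,-0.63,1.49,-0.1,0,0.1],[1,-0.07,-0.63,1.48,-0.1,0,0],[1,-0.07,-0.63,1.48,-0.1,0,0.1]]
end [ 0.6592 -0.0224  0.2208] rows 4
```

```bash
python3 -m crank '[[1,-0.07,-0.63,1.5,-0.1,0,0],[1,-0.07,-0.63,1.5,-0.1,0,0.1],[1,-0.07,-0.63,1.5,-0.1,0,0],[1,-0.07,-0.63,1.4,0,0,0],[1,0,0,0,0,0,0]]'
python3 - <<'E'
from fit import *
for i in range(3):
    r=read_camera(["wrist","side","top"][i])
    if i==0: np.save("w5.npy",r,allow_pickle=True);cv2.imwrite("pics/w5.png",cv2.resize(r["color"][:,:,::-1],(800,600),interpolation=2))
    if i==1: np.save("s5.npy",r,allow_pickle=True);cv2.imwrite("pics/s5.png",cv2.resize(r["color"][100:250,260:400,::-1],None,fx=4,fy=4,interpolation=2))
    p,q,s=cur();print(p,s["time"],s["contact_force"])
    print("deck coords tcp",deckR(DK[2]).inv().apply(p-[DK[0],DK[1],.13])*1000, "rot err deg",(q.inv()*DQ).as_rotvec(degrees=True).round(2))
E
```

```text
time: 9.9
eef_pos: [0.6578, -0.0261, 0.2199]
tcp_rot: [0.759, 0.598, 0.158, 0.202]
contact_force: [-0.3, -0.8, -3.3]
opening: 0.117
[ 0.65898357 -0.02617421  0.22245542] 9.95 [-0.21491177 -0.8124824  -3.46608556]
deck coords tcp [16.39738835 -0.48766679 97.29128374] rot err deg [ 0.02  0.12 -0.12]
[ 0.66008643 -0.02618729  0.22471409] 10.0 [ 0.35283989  0.02804877 -3.63333873]
deck coords tcp [18.45833789 -0.24424065 98.70948326] rot err deg [ 0.25  0.1  -0.11]
[ 0.66079855 -0.02622293  0.22626669] 10.05 [-0.18420725  0.23810164 -2.9781431 ]
deck coords tcp [19.84165909 -0.11351006 99.70360589] rot err deg [ 0.4   0.09 -0.11]
```

View pics/w5.png

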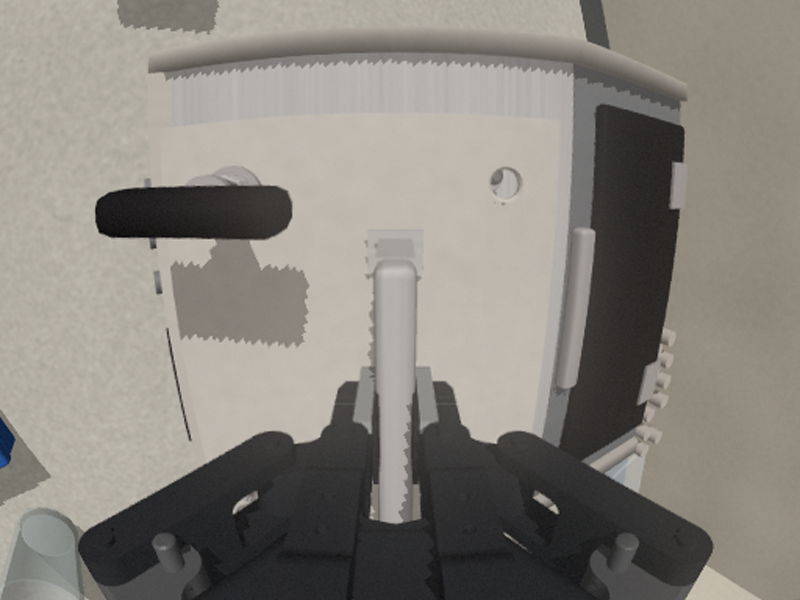

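View pics/s5.png

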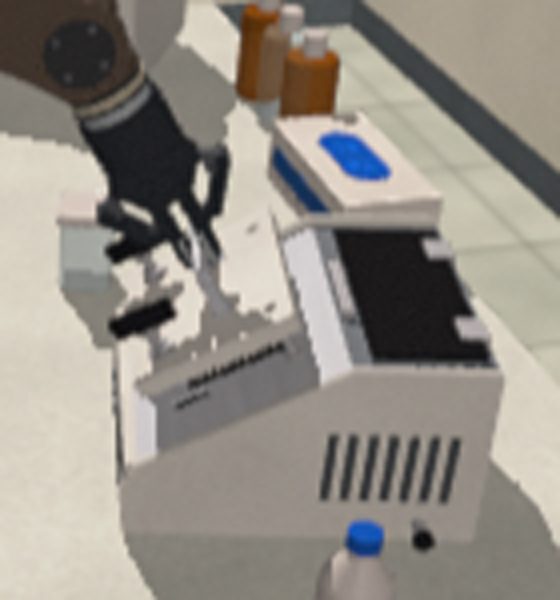

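The left hole sits at (505,183) with the left pin visible through it. The pose is still swaying by a few mm, so I'll let it settle and read again.

```bash
cat > st.py <<'E'
from fit import *
def show(tag=""):
    p,q,s=cur()
    print(tag,s["time"],"tcp in deck",(deckR(DK[2]).inv().apply(p-[DK[0],DK[1],.13])*1000).round(1),"rot err",(q.inv()*DQ).as_rotvec(degrees=True).round(2),"F deck",deckR(DK[2]).inv().apply(s["contact_force"]).round(1),"op",round(s["opening"],3))
if __name__=="__main__": show()
E
for i in 1 2 3 4 5; do python3 -m crank '[[1,0,0,0,0,0,0]]' >/dev/null; python3 st.py; done
python3 - <<'E'
from st import *
show();r=read_camera("wrist");np.save("w6.npy",r,allow_pickle=True)
cv2.imwrite("pics/w6.png",cv2.resize(r["color"][90:150,290:360,::-1],None,fx=8,fy=8,interpolation=2));show()
E
```

```text
10.15 tcp in deck [2.100e+01 1.000e-01 1.007e+02] rot err [ 0.53  0.07 -0.11] F deck [-1.4  0.1 -2.3] op 0.112
 10.25 tcp in deck [ 20.9   0.2 100.7] rot err [ 0.52  0.07 -0.1 ] F deck [-1.8 -0.6 -1.9] op 0.115
 10.35 tcp in deck [ 20.5   0.2 100.5] rot err [ 0.49  0.07 -0.1 ] F deck [-2.3  0.2 -3.6] op 0.115
 10.45 tcp in deck [ 20.1   0.3 100.2] rot err [ 0.45  0.07 -0.1 ] F deck [-1.6  0.3 -2.6] op 0.112
 10.55 tcp in deck [19.8  0.2 99.9] rot err [ 0.42  0.07 -0.1 ] F deck [-1.   0.8 -3.6] op 0.115
 10.55 tcp in deck [19.8  0.2 99.9] rot err [ 0.42  0.07 -0.1 ] F deck [-1.   0.8 -3.6] op 0.115
 10.6 tcp in deck [19.7  0.2 99.9] rot err [ 0.41  0.07 -0.1 ] F deck [-1.7 -0.1 -2.2] op 0.113
```

View pics/w6.png

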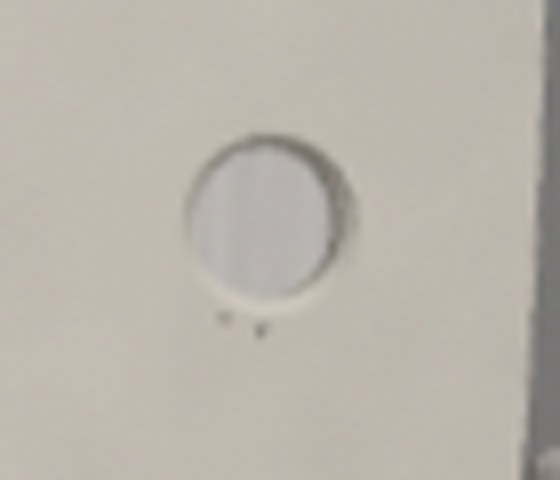

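```bash
python3 -m crank '[[1,0.3,-0.45,0.3,0.3,0,-0.1],[1,0,0,0,0,0,0],[1,0,0,0,0,0,0],[1,0,0,0,0,0,0],[1,0,0,0,0,0,0]]' >/dev/null; python3 st.py; python3 -m crank '[[1,0,0,0,0,0,0],[1,0,0,0,0,0,0]]' >/dev/null
python3 - <<'E'
from st import *
show();r=read_camera("wrist");np.save("w7.npy",r,allow_pickle=True)
cv2.imwrite("pics/w7.png",cv2.resize(r["color"][90:150,290:360,::-1],None,fx=8,fy=8,interpolation=2));show()
for z in (.032,.016,0): print(z,(proj(r,deckW(DK,[.055,.07,z]),1)+.5-[290,90])*8-.5)
E
```

```text
11.1 tcp in deck [15.4  3.2 96.8] rot err [ 0.12  0.07 -0.01] F deck [-1.6 -0.6 -3.6] op 0.112
 11.3 tcp in deck [15.3  3.1 96.8] rot err [ 0.11  0.07 -0.01] F deck [-1.6 -0.3 -3.2] op 0.114
 11.35 tcp in deck [15.3  3.2 96.8] rot err [ 0.11  0.07 -0.01] F deck [-1.8  0.6 -3.4] op 0.118
0.032 [205.39225022 229.92158214]
0.016 [167.64765175 218.11746713]
0 [135.1068255  208.04999204]
```

View pics/w7.png

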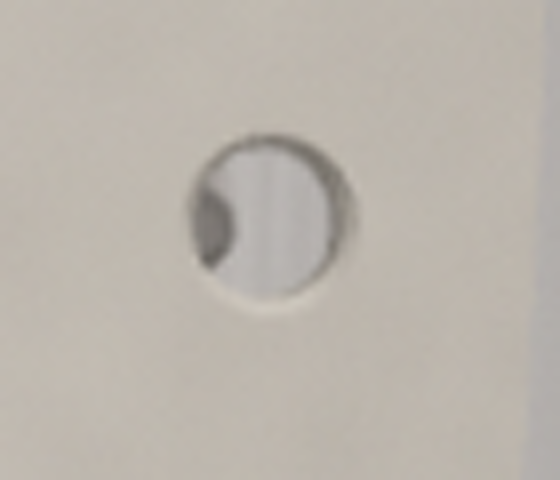

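```bash
python3 - <<'E'
from st import *
r=np.load("w7.npy",allow_pickle=True).item()
p,q,s=cur();d=deckR(DK[2]).inv().apply(p-[DK[0],DK[1],.13])
for dx,dy in((0,0),(.001,0),(0,.001)): print((proj(r,deckW(DK,[.055+dx+d[0]-.015,.07+dy+d[1]-.0032,.018+d[2]-.0562]),1)+.5-[290,90])*8-.5)
print("axis",(proj(r,deckW(DK,[.055,.07,.018+d[2]-.0562]),1)+.5-[290,90])*8-.5)
E
```

```text
[287.63813761 255.34278296]
[301.40645842 255.90238493]
[288.15275697 241.17310132]
axis [283.35143702 254.73569042]
```

```bash
python3 - <<'E'
from st import *
m=lambda *a:np.array(a)/1000
r=np.load("w7.npy",allow_pickle=True).item()
im=r["color"][:,:,::-1]
cv2.imwrite("pics/w7a.png",cv2.resize(im[60:200,50:370],None,fx=2.5,fy=2.5,interpolation=2))
W4=lambda u,v:[(u+.5)*.64-.5,(v+.5)*.64-.5]
p,q,s=cur()
C0=R.from_matrix(np.array([[0,1,0],[1,0,0],[0,0,-1.]]))
H=[290+(270.5+.5)/8-.5,90+(221+.5)/8-.5]
def g(x,l): return q.apply((C0*R.from_rotvec([0,x[2],x[3]])).apply(np.asarray(l)-m(15,0,58))+[x[0],x[4],x[1]])+p
o=[(r,H,m(55,70,18),1,1),(r,W4(160,128),m(-75,95,18),.7,1),(r,W4(560,120),m(75,95,18),.7,1)]
for mask in ([1,1,0,0,0],[1,1,0,1,0],[1,1,1,1,0]):
    mk=np.array(mask)
    x,e=fit(o,lambda x,l:g(x*mk,l),[0,0,0,0,0]);print((x*mk*1000).round(1),e.round(1).tolist())
E
```

```text
[-1.   1.8  0.   0.   0. ] [[0.9, 0.2], [1.1, -0.2], [0.2, -0.0]]
[-1.1  1.3  0.   5.   0. ] [[0.6, -0.0], [0.3, 0.4], [-0.1, -0.4]]
[-1.1  1.4  8.5  1.1  0. ] [[0.2, 0.1], [-0.0, -0.0], [-0.3, -0.1]]
```

View pics/w7a.png

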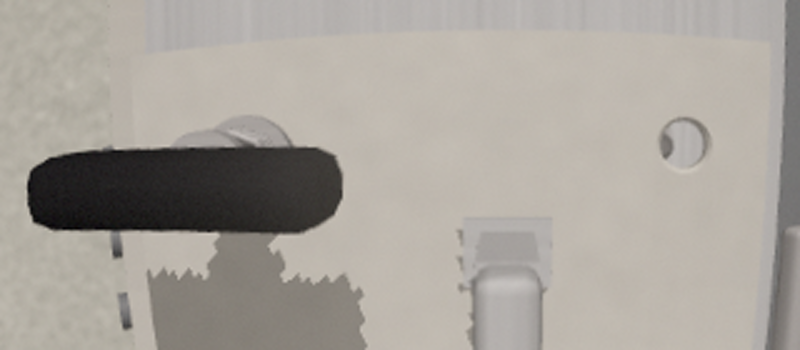

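```bash
python3 -m crank '[[1,-0.21,0.04,0.6,0.1,0,0],[1,0,0,0.6,0,0,0],[1,0,0,0.5,0,0,0],[1,0,0,0,0,0,0],[1,0,0,0,0,0,0]]' >/dev/null; python3 st.py; python3 -m crank '[[1,0,0,0,0,0,0],[1,0,0,0,0,0,0],[1,0,0,0,0,0,0]]' >/dev/null
cat > look.py <<'E'
from st import *
import sys
n=sys.argv[1];off=np.array([.0155,.00105,.0595])
show();r=read_camera("wrist");np.save(n+".npy",r,allow_pickle=True)
cv2.imwrite(f"pics/{n}.png",cv2.resize(r["color"][90:150,290:360,::-1],None,fx=8,fy=8,interpolation=2));show()
p,q,s=cur();d=deckR(DK[2]).inv().apply(p-[DK[0],DK[1],.13]);h=d[2]-.0595
print("h",h)
f=lambda l:((proj(r,deckW(DK,l),1)+.5-[290,90])*8-.5).round(0)
print("axis at top",f([.055,.07,.018+h]),"+1mm x",f([.056,.07,.018+h]),"+1mm y",f([.055,.071,.018+h]),"tip",f([.055,.07,.032]))
E
python3 look.py w8
```

```text
11.85 tcp in deck [15.3  1.  79.2] rot err [-0.05  0.08 -0.01] F deck [-1.   0.3 -2. ] op 0.114
 12.15 tcp in deck [15.9  1.1 80. ] rot err [ 0.04  0.07 -0.  ] F deck [-1.5 -0.4 -3.8] op 0.114
 12.2 tcp in deck [15.8  1.1 79.9] rot err [ 0.03  0.07 -0.  ] F deck [-1.7 -0.8 -2. ] op 0.115
h 0.02044398008700675
axis at top [267. 223.] +1mm x [281. 223.] +1mm y [268. 209.] tip [247. 217.]
```

View pics/w8.png

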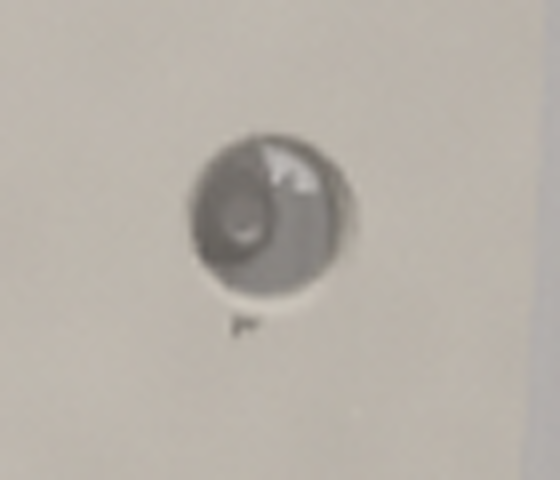

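```bash
python3 -m crank '[[1,0.01,-0.07,0.3,0,0,0],[1,0,0,0.4,0,0,0],[1,0,0,0.3,0,0,0],[1,0,0,0,0,0,0],[1,0,0,0,0,0,0]]' ; python3 st.py; python3 -m crank '[[1,0,0,0,0,0,0],[1,0,0,0,0,0,0]]' >/dev/null
python3 look.py w9
python3 - <<'E'
from h import *
r=read_camera("side");cv2.imwrite("pics/s9.png",cv2.resize(r["color"][140:220,280:370,::-1],None,fx=7,fy=7,interpolation=2))
E
```

```text
time: 12.7
eef_pos: [0.6715, -0.0275, 0.1975]
tcp_rot: [0.758, 0.598, 0.16, 0.203]
contact_force: [0.1, -0.6, -3.2]
opening: 0.113
 12.7 tcp in deck [14.7  1.1 69.4] rot err [-0.02  0.08 -0.01] F deck [-1.4 -0.6 -2.9] op 0.113
 12.9 tcp in deck [15.1  1.2 69.8] rot err [ 0.02  0.07 -0.  ] F deck [-2.5  0.1 -2.8] op 0.116
 12.95 tcp in deck [15.1  1.2 69.8] rot err [ 0.02  0.07 -0.  ] F deck [-1.   0.1 -3.5] op 0.116
h 0.010335605779452334
axis at top [278. 224.] +1mm x [291. 224.] +1mm y [278. 210.] tip [290. 227.]
```

View pics/w9.png

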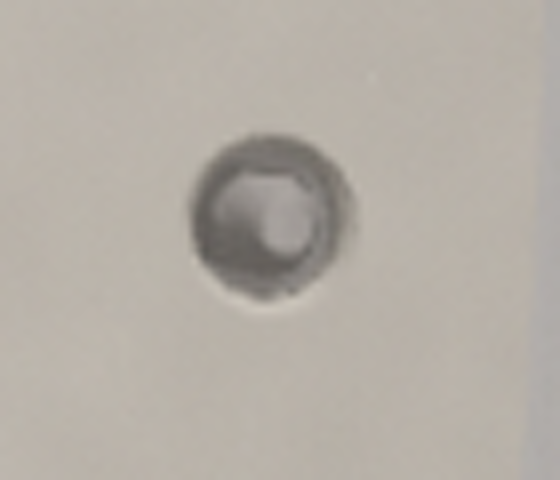

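View pics/s9.png

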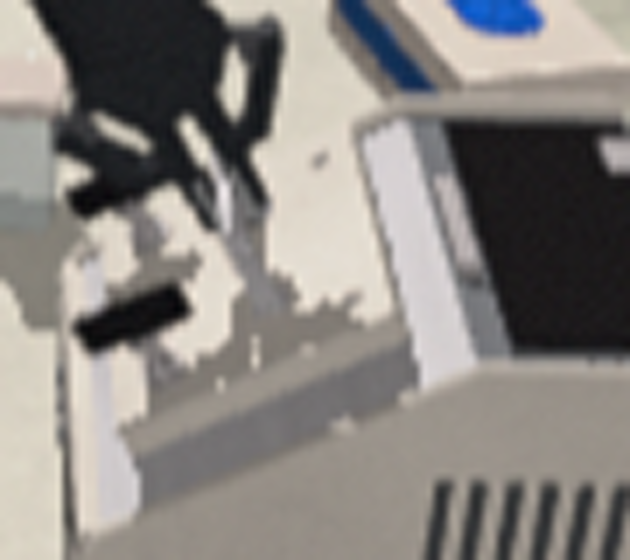

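```bash
python3 -m crank '[[1,0,-0.01,0.2,0,0,0],[1,0,0,0.2,0,0,0],[1,0,0,0.2,0,0,0],[1,0,0,0,0,0,0],[1,0,0,0,0,0,0]]' >/dev/null; python3 st.py; python3 -m crank '[[1,0,0,0.2,0,0,0],[1,0,0,0.1,0,0,0],[1,0,0,0,0,0,0]]' >/dev/null;python3 st.py; python3 -m crank '[[1,0,0,0.1,0,0,0],[1,0,0,0,0,0,0]]' >/dev/null;python3 look.py w10
```

```text
13.5 tcp in deck [14.7  1.1 63.5] rot err [-0.02  0.07 -0.01] F deck [-1.5 -0.7 -3.1] op 0.115
 13.8 tcp in deck [14.7  1.1 60.5] rot err [-0.02  0.08 -0.01] F deck [-1.7  0.4 -3.6] op 0.116
 14.0 tcp in deck [14.8  1.1 59.6] rot err [-0.01  0.08 -0.01] F deck [-2.5  0.2 -3.4] op 0.119
 14.05 tcp in deck [14.8  1.1 59.7] rot err [ 0.    0.07 -0.01] F deck [-0.9  0.2 -2.3] op 0.115
h 0.00016236086281887913
axis at top [283. 224.] +1mm x [296. 224.] +1mm y [283. 210.] tip [332. 237.]
```

View pics/w10.png

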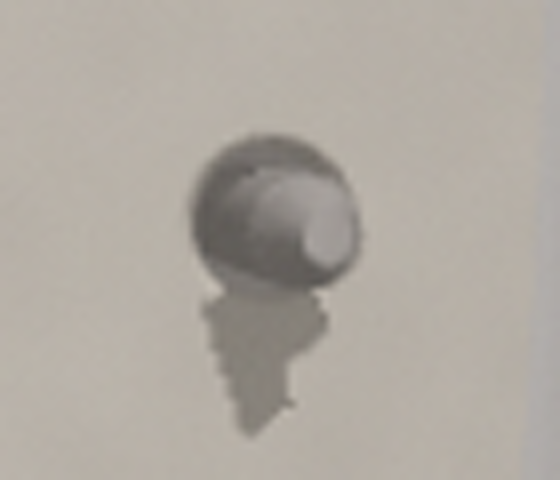

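```bash
for i in 1 2; do python3 -m crank '[[1,0,0,0.1,0,0,0],[1,0,0,0,0,0,0]]' >/dev/null;python3 st.py;done
```

```text
14.25 tcp in deck [15.   1.1 58.8] rot err [ 0.02  0.08 -0.  ] F deck [-1.7 -0.5 -3. ] op 0.111
 14.45 tcp in deck [15.   1.2 58.7] rot err [-0.04  0.09  0.01] F deck [-4.3 -1.4  5.3] op 0.113
```

```bash
python3 -m crank '[[1,0,0,0.1,0,0,0],[1,0,0,0,0,0,0],[1,0,0,0,0,0,0]]' >/dev/null;python3 st.py
python3 - <<'E'
from h import *
r=read_camera("side");cv2.imwrite("pics/s11.png",cv2.resize(r["color"][140:220,280:370,::-1],None,fx=7,fy=7,interpolation=2))
r=read_camera("wrist");cv2.imwrite("pics/w11.png",cv2.resize(r["color"][:,:,::-1],(800,600),interpolation=2))
E
```

```text
14.75 tcp in deck [15.1  1.2 58.6] rot err [-0.09  0.1   0.02] F deck [-7.  -1.3 12.6] op 0.119
```

View pics/s11.png

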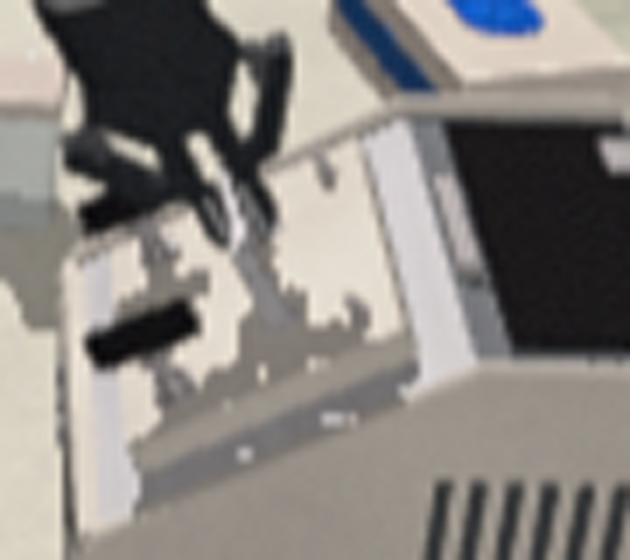

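View pics/w11.png

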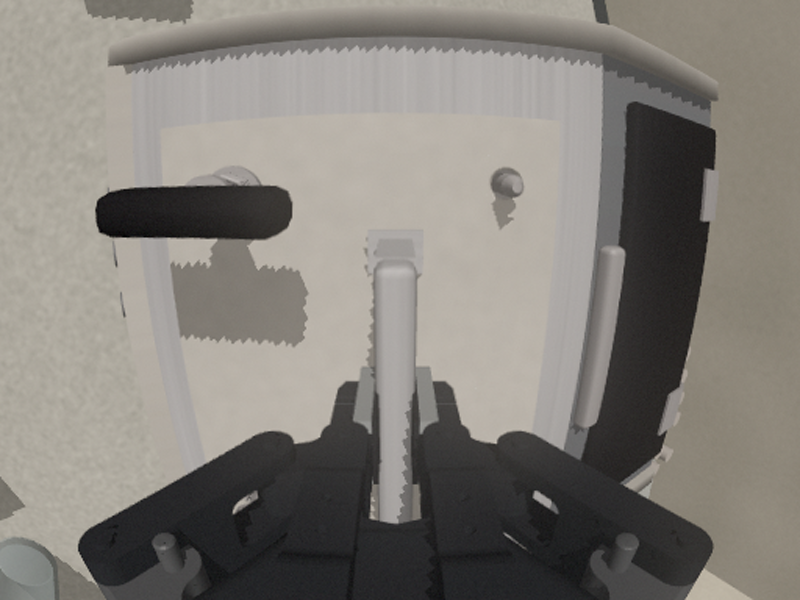

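The cover is seated, with the pin through the left hole at (508,183) and contact at about 12 N. Next I'll let go and back out.

```bash
python3 -m crank '[[0,0,0,0,0,0,0],[0,0,0,0,0,0,0],[0,0,0,0,0,0,0],[0,0,0,-0.5,0,0,0],[0,0,0,-2,0,0,0]]';python3 st.py
python3 -m crank '[[0,0,0,-3,0,0,0],[0,0,0,-4,0,0,0],[0,0,0,-2,0,0,0],[0,0,0,0,0,0,0]]';python3 st.py
python3 - <<'E'
from h import *
r=read_camera("side");cv2.imwrite("pics/s12.png",cv2.resize(r["color"][140:220,280:370,::-1],None,fx=7,fy=7,interpolation=2))
r=read_camera("wrist");np.save("w12.npy",r,allow_pickle=True);cv2.imwrite("pics/w12.png",cv2.resize(r["color"][:,:,::-1],(800,600),interpolation=2))
E
```

```text
time: 15.35
eef_pos: [0.6648, -0.0261, 0.2061]
tcp_rot: [0.759, 0.598, 0.159, 0.202]
contact_force: [-0.2, 0.5, 0.1]
opening: 0.503
 15.35 tcp in deck [13.2  0.9 80.3] rot err [-0.22  0.09 -0.02] F deck [-0.2  0.4  0.3] op 0.503
time: 15.75
eef_pos: [0.6229, -0.0154, 0.2913]
tcp_rot: [0.757, 0.598, 0.163, 0.207]
contact_force: [-0.4, -0.5, 0.1]
opening: 0.504
 15.75 tcp in deck [ 18.3   1.6 175.7] rot err [0.5  0.03 0.  ] F deck [-0.2 -0.6  0.2] op 0.504
```

View pics/s12.png

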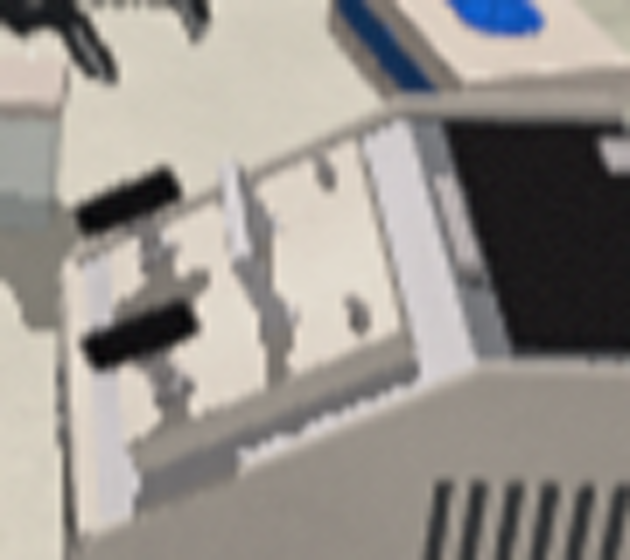

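View pics/w12.png

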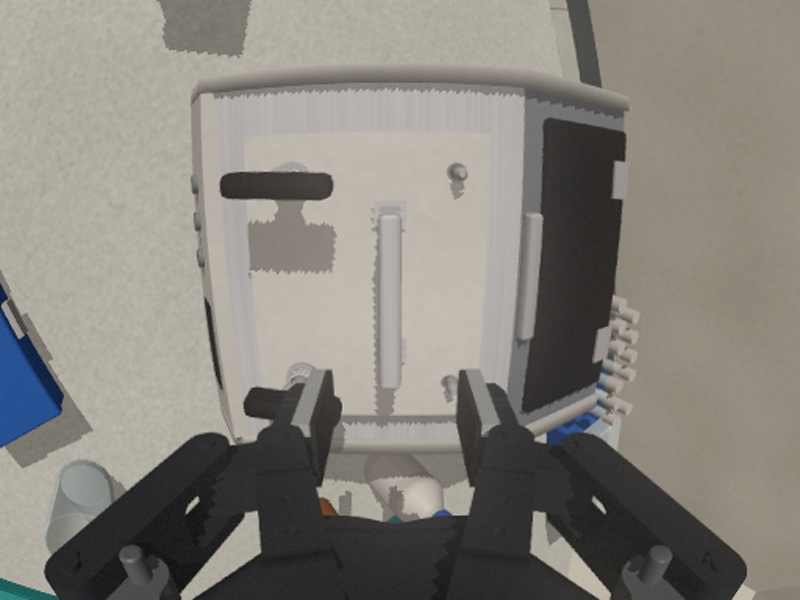

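Both pins stand through their holes (side crop (325,170) and (358,312)). Next is the left stud, with the tool turned −90° about its axis.

```bash
cat >> fit.py <<'E'
def dk(*l): return deckW(DK,np.array(l)/1000)
TQ=DQ*R.from_euler("z",-90,degrees=True)
E
python3 - <<'E'
from st import *
show();e=plan(dk(-46,66,120),TQ,0,wmax=8.2)
E
```

```text
15.85 tcp in deck [ 15.    1.3 171.8] rot err [ 0.05  0.07 -0.01] F deck [ 0.1 -0.4 -0.6] op 0.5
[[0,0.59,-0.55,0.47,0,0,-8.2],[0,0.66,-0.47,0.47,0,0,-8.2],[0,0.72,-0.37,0.47,0,0,-8.2],[0,0.77,-0.26,0.47,0,0,-8.2],[0,0.8,-0.15,0.47,0,0,-8.2]]
[[0,0.81,-0.03,0.47,0,0,-8.2],[0,0.8,0.08,0.47,0,0,-8.2],[0,0.78,0.2,0.47,0,0,-8.2],[0,0.75,0.31,0.47,0,0,-8.1],[0,0.7,0.41,0.47,0,0,-8.2]]
[[0,0.63,0.51,0.47,-0.1,0.1,-8.1]]
end [0.6108 0.0537 0.2109] rows 11
```

```bash
python3 -m crank '[[0,0.59,-0.55,0.47,0,0,-8.2],[0,0.66,-0.47,0.47,0,0,-8.2],[0,0.72,-0.37,0.47,0,0,-8.2],[0,0.77,-0.26,0.47,0,0,-8.2],[0,0.8,-0.15,0.47,0,0,-8.2]]' >/dev/null
python3 -m crank '[[0,0.81,-0.03,0.47,0,0,-8.2],[0,0.8,0.08,0.47,0,0,-8.2],[0,0.78,0.2,0.47,0,0,-8.2],[0,0.75,0.31,0.47,0,0,-8.1],[0,0.7,0.41,0.47,0,0,-8.2]]' >/dev/null
python3 -m crank '[[0,0.63,0.51,0.47,-0.1,0.1,-8.1],[0,0,0,0,0,0,0],[0,0,0,0,0,0,0],[0,0,0,0,0,0,0],[0,0,0,0,0,0,0]]'
python3 - <<'E'
from st import *
show();r=read_camera("wrist");cv2.imwrite("pics/w13.png",cv2.resize(r["color"][:,:,::-1],(800,600),interpolation=2))
for l in ((-45,66,68),(-45,66,46),(-15,66,68),(-75,66,68),(-45,-66,68)): print(l,(proj(r,dk(*l),1)/.64).round(0))
p,q,s=cur();print((q.inv()*TQ).as_rotvec(degrees=True),s["qpos"])
e=plan(dk(-46,66,61),TQ,0,vmax=2)
E
```

```text
time: 17.35
eef_pos: [0.611, 0.0535, 0.211]
tcp_rot: [0.114, 0.959, -0.03, 0.257]
contact_force: [-0.2, -0.9, -0.1]
opening: 0.499
 17.35 tcp in deck [-45.8  65.8 119.9] rot err [-3.000e-02 -7.000e-02  8.991e+01] F deck [-0.1 -0.9 -0.1] op 0.499
(-45, 66, 68) [397. 353.]
(-45, 66, 46) [397. 334.]
(-15, 66, 68) [397. 415.]
(-75, 66, 68) [397. 284.]
(-45, -66, 68) [119. 347.]
[ 0.02613219 -0.0578662  -0.07896048] [-0.04146896 -0.02349295  2.05071546 -0.16792476  0.60638314 -1.26332407]
[[0,0.01,0,1.97,0,0,0],[0,0,0.01,1.97,0,0,0],[0,0.01,0,1.96,0,-0.1,-0.1]]
end [0.6395 0.0468 0.1598] rows 3
```

View pics/w13.png

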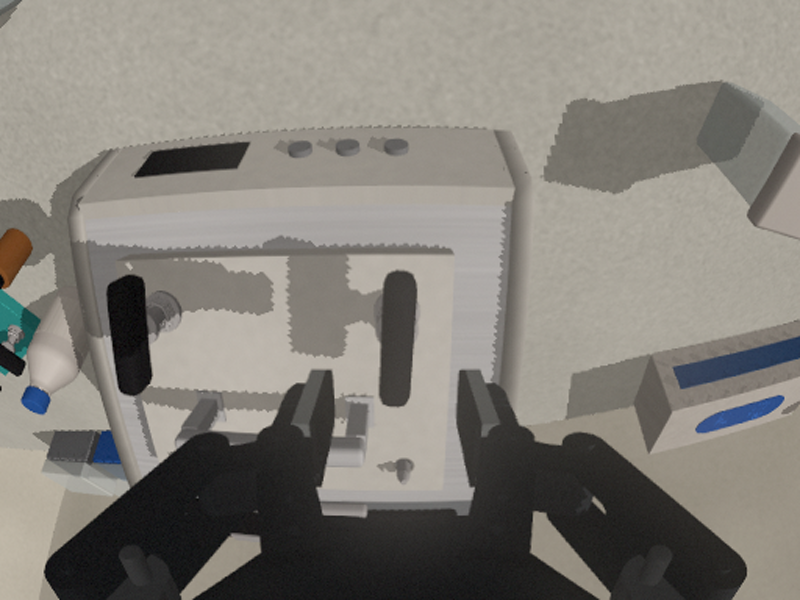

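```bash
python3 - <<'E'
from st import *
r=read_camera("wrist")
f=lambda *l:print(l,(proj(r,dk(*l),1)/.64).round(0))
f(55,70,32);f(55,70,18);f(-75,95,18);f(-75,-95,18);f(75,95,18);f(-100,128,0);f(-45,66,68);f(-45,66,18)
print(get_state()["time"])
E
```

```text
(55, 70, 32) [403. 482.]
(55, 70, 18) [403. 468.]
(-75, 95, 18) [454. 257.]
(-75, -95, 18) [115. 263.]
(75, 95, 18) [442. 491.]
(-100, 128, 0) [511. 206.]
(-45, 66, 68) [397. 353.]
(-45, 66, 18) [396. 314.]
17.45
```

```bash
sed -i 's/"rot err",(q.inv()\*DQ)/"rot from TQ",(q.inv()*TQ)/' st.py
python3 -m crank '[[0,0,0.03,2,0,0,0],[0,0,0,2,0,0,0],[0,0,0,1.9,0,-0.1,-0.1],[0,0,0,0,0,0,0],[0,0,0,0,0,0,0]]';python3 st.py
python3 -m crank '[[0,0,0,0,0,0,0],[0,0,0,0,0,0,0]]' >/dev/null;python3 st.py
python3 - <<'E'
from h import *
r=read_camera("side");cv2.imwrite("pics/s14.png",cv2.resize(r["color"][120:220,280:380,::-1],None,fx=6,fy=6,interpolation=2))
r=read_camera("wrist");cv2.imwrite("pics/w14.png",cv2.resize(r["color"][:,:,::-1],(800,600),interpolation=2))
E
```

```text
time: 17.95
eef_pos: [0.6393, 0.0472, 0.1596]
tcp_rot: [0.112, 0.959, -0.03, 0.257]
contact_force: [0.1, 0.2, -0.1]
opening: 0.501
 17.95 tcp in deck [-46.3  66.3  61. ] rot from TQ [ 0.02 -0.02  0.07] F deck [-0.   0.2 -0.1] op 0.501
 18.15 tcp in deck [-45.2  66.6  62.1] rot from TQ [0.06 0.14 0.08] F deck [-0.2  0.1 -0.1] op 0.5
```

View pics/s14.png

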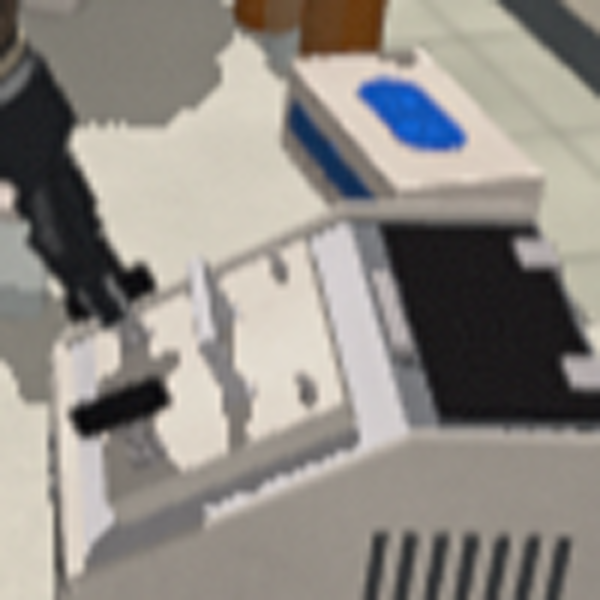

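View pics/w14.png

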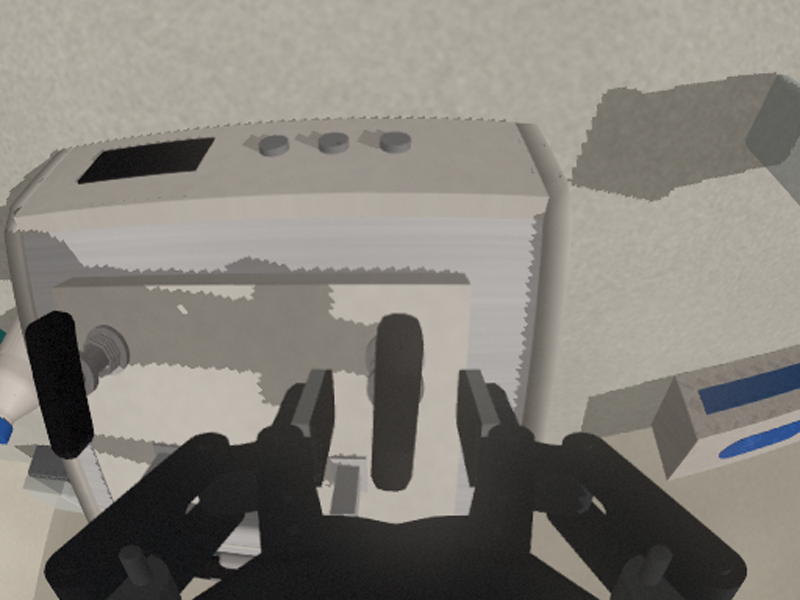

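```bash
python3 -m crank '[[1,0,0,0,0,0,0],[1,0,0,0,0,0,0],[1,0,0,0,0,0,0],[1,0,0,0,0,0,0],[1,0,0,0,0,0,0]]' 60;python3 st.py
python3 -m crank '[[1,0,0,0.3,0,0,0],[1,0,0,0.3,0,0,0],[1,0,0,0,0,0,0]]' >/dev/null;python3 st.py
python3 - <<'E'
from h import *
r=read_camera("wrist");cv2.imwrite("pics/w15.png",cv2.resize(r["color"][:,:,::-1],(800,600),interpolation=2))
E
```

```text
time: 18.75
eef_pos: [0.6394, 0.0474, 0.16]
tcp_rot: [0.112, 0.959, -0.03, 0.257]
contact_force: [-4.3, 0.6, 5.0]
opening: 0.155
 18.75 tcp in deck [-46.1  66.5  61.3] rot from TQ [0.04 0.02 0.09] F deck [-1.3 -0.4  6.5] op 0.155
 19.05 tcp in deck [-46.1  66.5  55. ] rot from TQ [0.04 0.02 0.09] F deck [-2.2  0.2  7. ] op 0.155
```

View pics/w15.png

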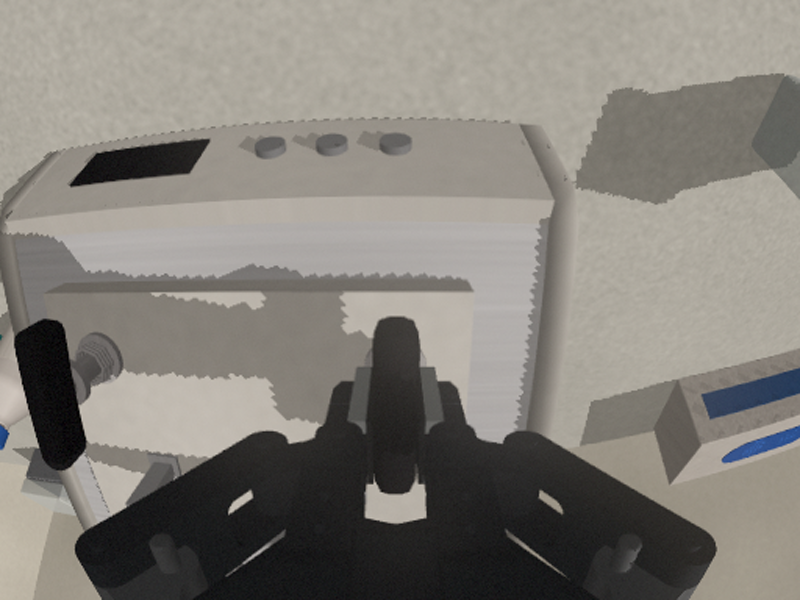

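```bash
python3 -m crank '[[1,0,0,0.3,0,0,0],[1,0,0,0.3,0,0,0],[1,0,0,0,0,0,0]]' >/dev/null;python3 st.py
python3 -m crank '[[1,0,0,0.2,0,0,0],[1,0,0,0,0,0,0]]' >/dev/null;python3 st.py
python3 -m crank '[[1,0,0,0.1,0,0,0],[1,0,0,0,0,0,0]]' >/dev/null;python3 st.py
```

```text
19.4 tcp in deck [-46.1  66.5  49.1] rot from TQ [0.03 0.01 0.1 ] F deck [-2.4 -0.7  9.1] op 0.148
 19.6 tcp in deck [-46.1  66.5  47.3] rot from TQ [ 0.03 -0.    0.1 ] F deck [-2.7 -0.9 10.3] op 0.144
 19.8 tcp in deck [-46.1  66.6  46.4] rot from TQ [0.03 0.   0.1 ] F deck [-3.4  0.1 11.2] op 0.151
```

```bash
python3 -m crank '[[1,0,0,0,0,0,6],[1,0,0,0,0,0,8],[1,0,0,0,0,0,8],[1,0,0,0,0,0,8],[1,0,0,0,0,0,0]]' >/dev/null;python3 st.py
python3 -c "
from plant import *;print(get_state()['wrist_torque'])"
```

```text
20.3 tcp in deck [-46.1  66.6  46.5] rot from TQ [  0.04  -0.   -30.04] F deck [-3.2  0.1 11.1] op 0.148
[0.14532704 0.6645693  0.00453214]
```

```bash
python3 -m crank '[[1,0,0,0,0,0,8],[1,0,0,0,0,0,8],[1,0,0,0,0,0,8],[1,0,0,0,0,0,8],[1,0,0,0,0,0,8]]' >/dev/null;python3 st.py
python3 -m crank '[[1,0,0,0,0,0,8],[1,0,0,0,0,0,8],[1,0,0,0,0,0,3],[1,0,0,0,0,0,0]]' >/dev/null;python3 st.py
python3 - <<'E'
from h import *
print(get_state()['wrist_torque'])
r=read_camera("wrist");cv2.imwrite("pics/w16.png",cv2.resize(r["color"][:,:,::-1],(800,600),interpolation=2))
E
```

```text
20.8 tcp in deck [-45.9  66.7  46.6] rot from TQ [ 5.00e-02 -0.00e+00 -7.02e+01] F deck [-3.1  0.5  9.6] op 0.149
 21.2 tcp in deck [-45.9  66.7  46.6] rot from TQ [ 6.000e-02 -1.000e-02 -8.896e+01] F deck [-2.2  0.1 10.3] op 0.15
[ 0.14743876  0.62747562 -0.03347447]
```

View pics/w16.png

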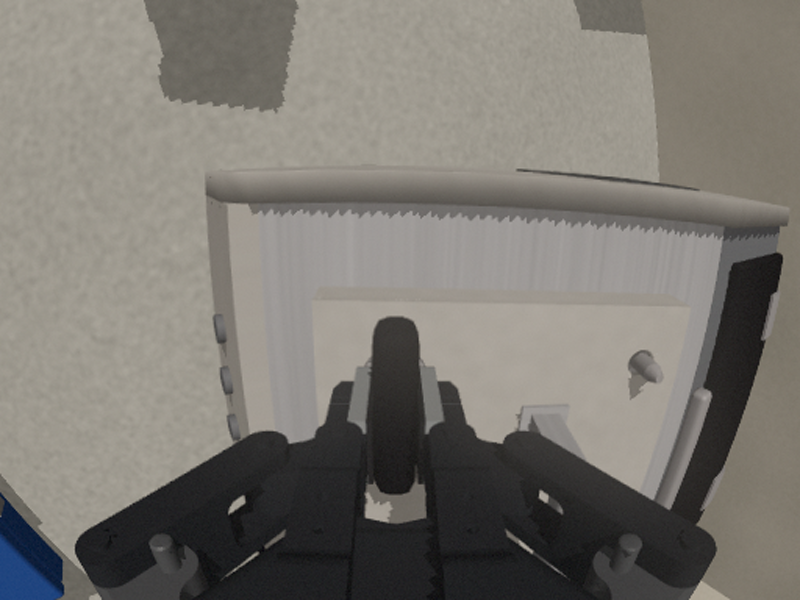

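```bash
python3 -m crank '[[0,0,0,0,0,0,0],[0,0,0,0,0,0,0],[0,0,0,0,0,0,0],[0,0,0,-0.5,0,0,0],[0,0,0,-2,0,0,0]]' >/dev/null;python3 st.py
python3 -m crank '[[0,0,0,-3,0,0,0],[0,0,0,-3,0,0,0],[0,0,0,0,0,0,0],[0,0,0,0,0,0,0]]' >/dev/null;python3 st.py
python3 - <<'E'
from st import *
r=read_camera("side");cv2.imwrite("pics/s17.png",cv2.resize(r["color"][120:220,280:380,::-1],None,fx=6,fy=6,interpolation=2))
r=read_camera("wrist");cv2.imwrite("pics/w17.png",cv2.resize(r["color"][:,:,::-1],(800,600),interpolation=2))
show();e=plan(dk(-46,-65.5,125),TQ,0,wmax=8.2)
E
```

```text
21.75 tcp in deck [-48.3  65.9  69.5] rot from TQ [ -0.21  -0.17 -88.91] F deck [ 0.2 -0.3  1.2] op 0.499
 22.15 tcp in deck [-45.7  66.4 131.6] rot from TQ [ 1.300e-01  5.000e-02 -8.891e+01] F deck [-0.5 -0.3 -0.5] op 0.502
 22.25 tcp in deck [-47.3  66.1 129.9] rot from TQ [-8.00e-02 -9.00e-02 -8.89e+01] F deck [ 0.  -0.2 -0.2] op 0.5
[[0,-1.2,-0.01,0.04,0,0,-8.1],[0,-1.18,-0.18,0.04,0,0,-8.1],[0,-1.15,-0.34,0.05,0,0,-8.1],[0,-1.09,-0.5,0.04,0,0,-8.1],[0,-1,-0.65,0.05,0,0,-8.1]]
[[0,-0.9,-0.79,0.04,0,0,-8.1],[0,-0.78,-0.9,0.05,0,0,-8.1],[0,-0.65,-1.01,0.04,0,0,-8.1],[0,-0.5,-1.09,0.05,0,0,-8],[0,-0.34,-1.14,0.04,0,-0.1,-8.1]]
[[0,-0.18,-1.19,0.05,0,0,-8]]
end [ 0.5778 -0.0737  0.2152] rows 11
```

View pics/s17.png

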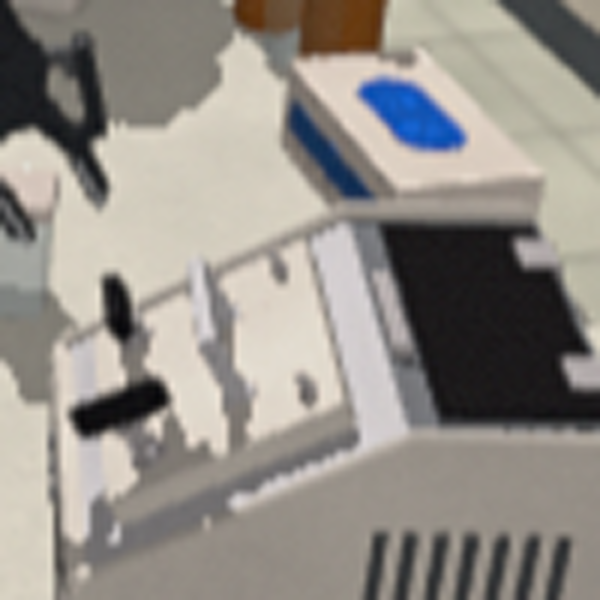

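View pics/w17.png

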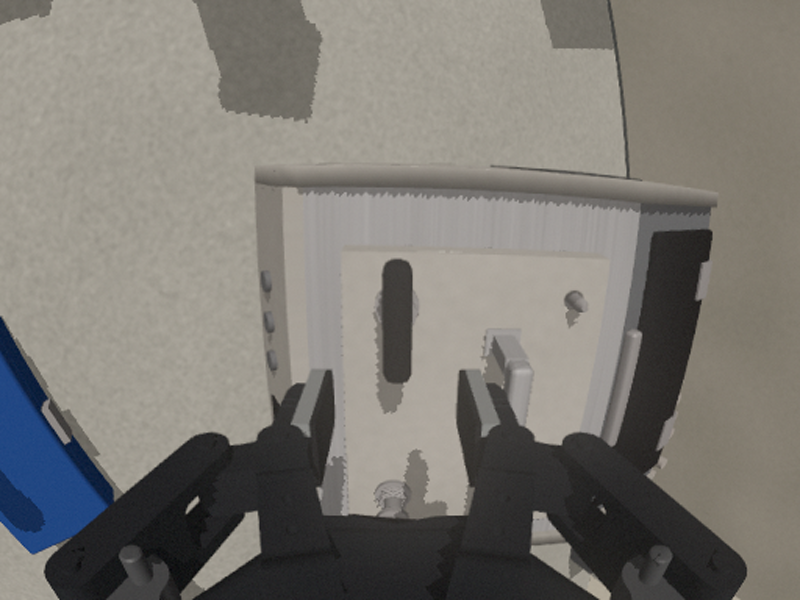

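The left T now lies across the cover (wrist (398,320)) and lower than before. I'll go to the right stud.

```bash
python3 -m crank '[[0,-1.2,0,0.04,0,0,-8.1],[0,-1.18,-0.18,0.04,0,0,-8.1],[0,-1.15,-0.34,0.05,0,0,-8.1],[0,-1.09,-0.5,0.04,0,0,-8.1],[0,-1,-0.65,0.05,0,0,-8.1]]' >/dev/null
python3 -m crank '[[0,-0.9,-0.79,0.04,0,0,-8.1],[0,-0.78,-0.9,0.05,0,0,-8.1],[0,-0.65,-1,0.04,0,0,-8.1],[0,-0.5,-1.1,0.05,0,0,-8],[0,-0.34,-1.14,0.04,0,-0.1,-8.1]]' >/dev/null
python3 -m crank '[[0,-0.18,-1.2,0.05,0,0,-8],[0,0,0,0,0,0,0],[0,0,0,0,0,0,0],[0,0,0,0,0,0,0],[0,0,0,0,0,0,0]]'
python3 - <<'E'
from st import *
show();r=read_camera("wrist");cv2.imwrite("pics/w18.png",cv2.resize(r["color"][:,:,::-1],(800,600),interpolation=2))
for l in ((-45,-66,68),(-15,-66,68),(-75,-66,68)): print(l,(proj(r,dk(*l),1)/.64).round(0))
e=plan(dk(-46,-65.5,61),TQ,0,vmax=2)
E
```

```text
time: 23.75
eef_pos: [0.5784, -0.0732, 0.2163]
tcp_rot: [0.113, 0.959, -0.03, 0.258]
contact_force: [0.5, 0.8, 0.3]
opening: 0.496
 23.75 tcp in deck [-45.1 -64.9 125.7] rot from TQ [ 0.03  0.08 -0.05] F deck [0.4 0.9 0.1] op 0.496
(-45, -66, 68) [394. 346.]
(-15, -66, 68) [394. 406.]
(-75, -66, 68) [393. 278.]
[[0,0.03,-0.02,1.62,0,0,0],[0,0.03,-0.02,1.62,0,0,0],[0,0.03,-0.01,1.62,0,0,0],[0,0.02,-0.02,1.62,0,0.1,0]]
end [ 0.609  -0.0811  0.1598] rows 4
```

View pics/w18.png

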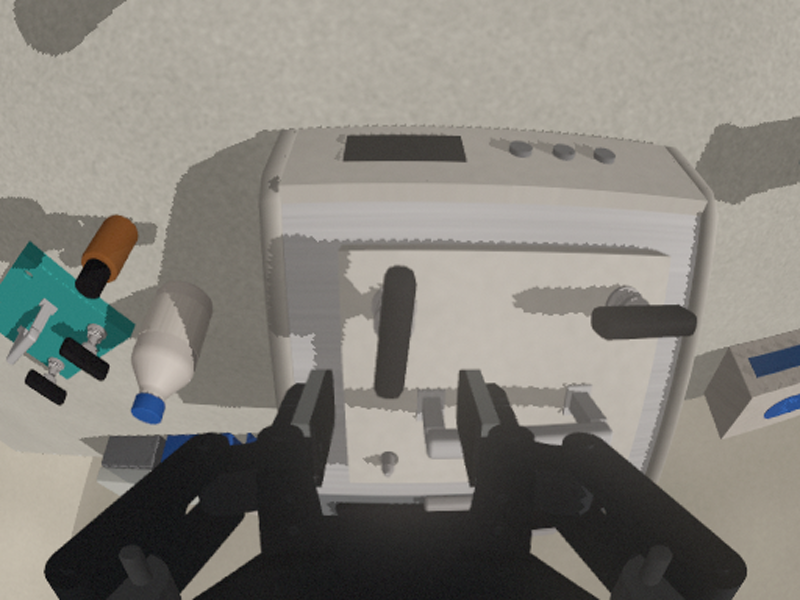

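```bash
python3 -m crank '[[0,0.02,0,1.6,0,0,0],[0,0.02,0,1.6,0,0,0],[0,0.02,0,1.6,0,0,0],[0,0,-0.02,1.6,0,0,0],[0,0,0,0,0,0,0]]' >/dev/null
python3 -m crank '[[0,0,0,0,0,0,0],[0,0,0,0,0,0,0],[0,0,0,0,0,0,0]]' >/dev/null;python3 st.py
python3 -m crank '[[1,0,0,0,0,0,0],[1,0,0,0,0,0,0],[1,0,0,0,0,0,0],[1,0,0,0,0,0,0],[1,0,0,0,0,0,0]]' 60;python3 st.py
python3 - <<'E'
from h import *
r=read_camera("wrist");cv2.imwrite("pics/w19.png",cv2.resize(r["color"][:,:,::-1],(800,600),interpolation=2))
E
```

```text
24.6 tcp in deck [-44.5 -65.5  62.8] rot from TQ [0.01 0.22 0.  ] F deck [ 0.8  0.2 -0.2] op 0.498
time: 25.1
eef_pos: [0.6091, -0.0811, 0.1615]
tcp_rot: [0.113, 0.959, -0.03, 0.258]
contact_force: [-3.3, 1.5, 5.0]
opening: 0.152
 25.1 tcp in deck [-45.  -65.5  62.4] rot from TQ [ 0.02  0.14 -0.01] F deck [-0.5  0.7  6.1] op 0.152
```

View pics/w19.png

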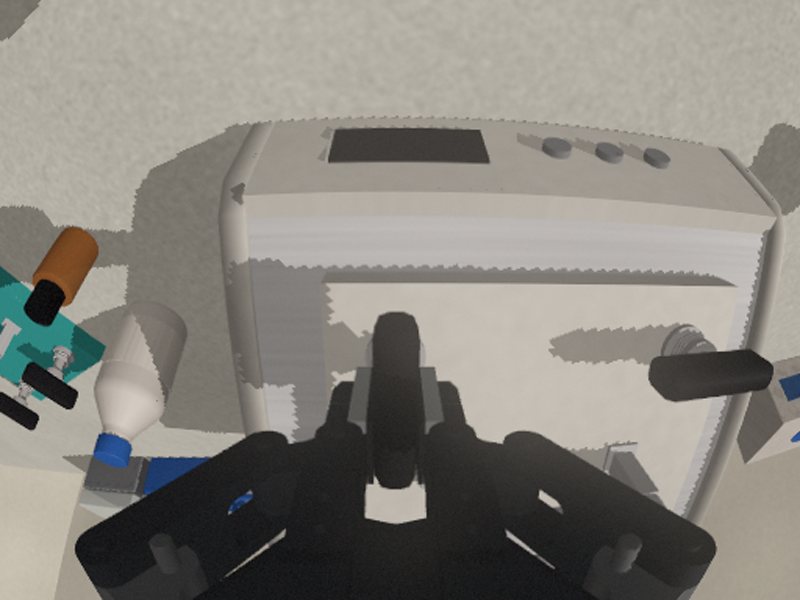

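```bash
python3 -m crank '[[1,0,0,0.3,0,0,0],[1,0,0,0.3,0,0,0],[1,0,0,0,0,0,0]]' >/dev/null;python3 st.py
python3 -m crank '[[1,0,0,0.3,0,0,0],[1,0,0,0.3,0,0,0],[1,0,0,0,0,0,0]]' >/dev/null;python3 st.py
python3 -m crank '[[1,0,0,0.2,0,0,0],[1,0,0,0,0,0,0]]' >/dev/null;python3 st.py
python3 -m crank '[[1,0,0,0.08,0,0,0],[1,0,0,0,0,0,0]]' >/dev/null;python3 st.py
```

```text
25.45 tcp in deck [-45.  -65.5  55.9] rot from TQ [ 0.02  0.14 -0.  ] F deck [-0.7  0.9  8.1] op 0.153
 25.75 tcp in deck [-45.  -65.5  50. ] rot from TQ [0.02 0.13 0.01] F deck [-1.6  0.5  9.6] op 0.148
 25.95 tcp in deck [-45.  -65.5  48.1] rot from TQ [0.02 0.12 0.01] F deck [-2.   0.8 10. ] op 0.15
 26.15 tcp in deck [-45.  -65.5  47.5] rot from TQ [0.02 0.11 0.01] F deck [-2.2 -0.8 10.7] op 0.152
```

Travel is 14.9 mm and the force follows the spring. Now I'll turn it.

```bash
python3 -m crank '[[1,0,0,0,0,0,6],[1,0,0,0,0,0,8],[1,0,0,0,0,0,8],[1,0,0,0,0,0,8],[1,0,0,0,0,0,0]]' >/dev/null;python3 st.py
python3 -m crank '[[1,0,0,0,0,0,8],[1,0,0,0,0,0,8],[1,0,0,0,0,0,8],[1,0,0,0,0,0,8],[1,0,0,0,0,0,8]]' >/dev/null;python3 st.py
python3 -m crank '[[1,0,0,0,0,0,8],[1,0,0,0,0,0,8],[1,0,0,0,0,0,3.5],[1,0,0,0,0,0,0]]' >/dev/null;python3 st.py
python3 - <<'E'
from h import *
print(get_state()['wrist_torque'])
r=read_camera("wrist");cv2.imwrite("pics/w20.png",cv2.resize(r["color"][:,:,::-1],(800,600),interpolation=2))
E
```

```text
26.65 tcp in deck [-45.1 -65.9  47.5] rot from TQ [ 1.000e-02  1.000e-01 -3.011e+01] F deck [-2.5 -1.  11.4] op 0.149
 27.15 tcp in deck [-45.5 -66.3  47.5] rot from TQ [-3.000e-02  5.000e-02 -7.025e+01] F deck [-4.7 -2.9 13.3] op 0.155
 27.55 tcp in deck [-45.8 -66.3  47.5] rot from TQ [-5.000e-02  3.000e-02 -8.949e+01] F deck [-4.  -4.1 14.2] op 0.152
[-0.33374093  1.15349    -0.38977956]
```

View pics/w20.png

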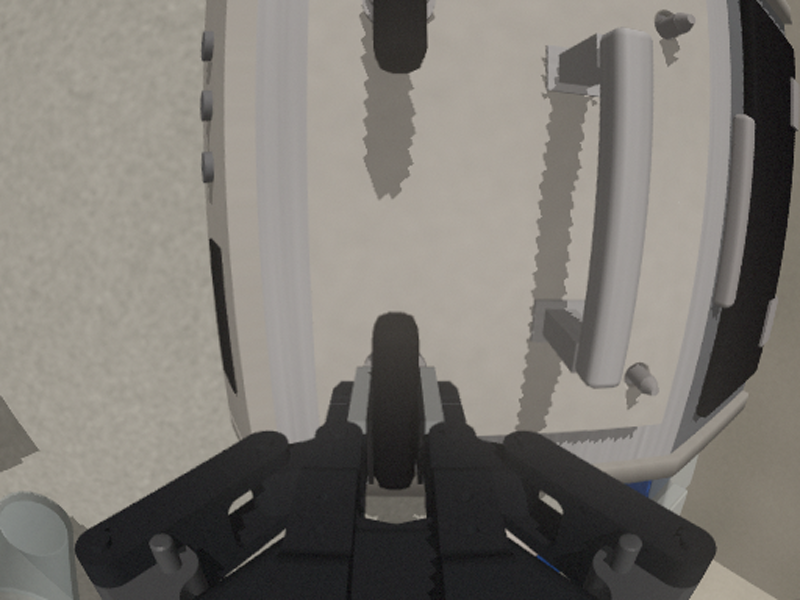

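```bash
python3 -m crank '[[0,0,0,0,0,0,0],[0,0,0,0,0,0,0],[0,0,0,0,0,0,0],[0,0,0,-0.5,0,0,0],[0,0,0,-2,0,0,0]]' >/dev/null;python3 st.py
python3 -m crank '[[0,0,0,-3,0,0,0],[0,0,0,-4,0,0,0],[0,0,0,-4,0,0,0],[0,0,0,0,0,0,0],[0,0,0,0,0,0,0]]' >/dev/null;python3 st.py
python3 - <<'E'
from st import *
r=read_camera("side");cv2.imwrite("pics/s21.png",cv2.resize(r["color"][120:220,280:380,::-1],None,fx=6,fy=6,interpolation=2));cv2.imwrite("pics/s21f.png",r["color"][:,:,::-1])
np.save("s21.npy",r,allow_pickle=True)
for l in ((-45,66,57),(-45,66,45),(-45,-66,57),(-45,-66,45)): print(l,((proj(r,dk(*l))+.5-[280,120])*6-.5).round(0))
r=read_camera("wrist");cv2.imwrite("pics/w21.png",cv2.resize(r["color"][:,:,::-1],(800,600),interpolation=2))
E
```

```text
28.1 tcp in deck [-47.4 -65.6  70.8] rot from TQ [ -0.1   -0.14 -89.52] F deck [ 0.2 -0.6  0.8] op 0.5
 28.6 tcp in deck [-44.6 -65.5 183.6] rot from TQ [  0.23   0.23 -89.49] F deck [-0.4 -0.   0.2] op 0.505
(-45, 66, 57) [112. 292.]
(-45, 66, 45) [121. 306.]
(-45, -66, 57) [123. 406.]
(-45, -66, 45) [132. 421.]
```

View pics/s21.png

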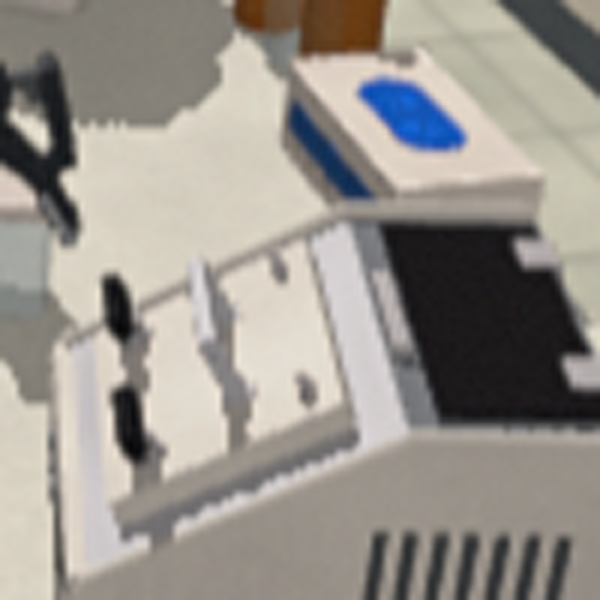

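View pics/w21.png

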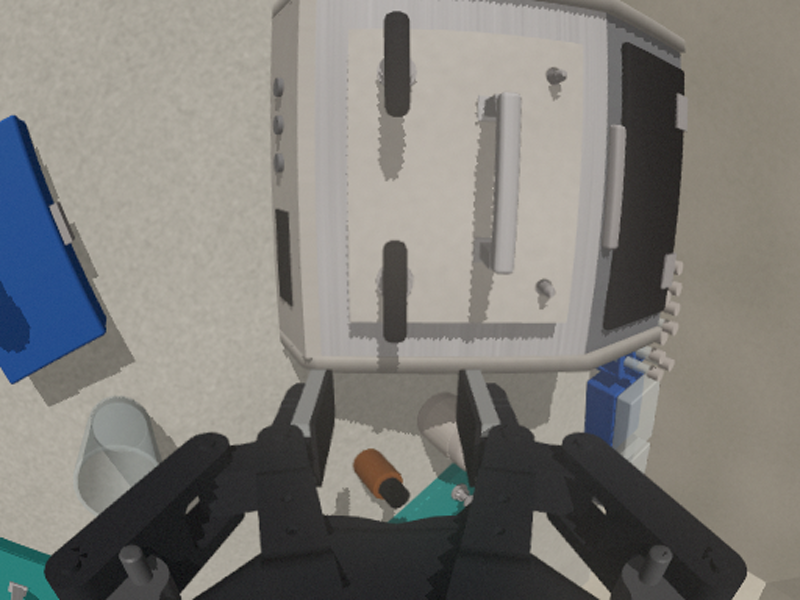

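View pics/s21f.png

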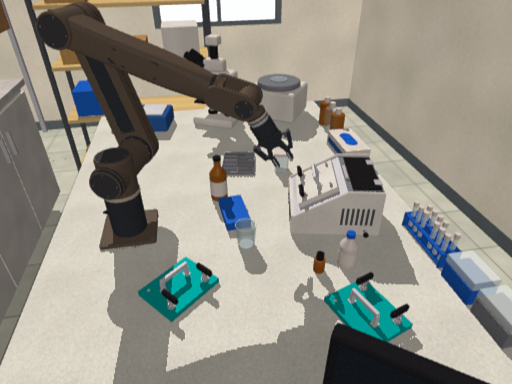

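Both Ts lie across the cover. Their side-view centres at (118,308) and (130,423) match the prediction for about 12 mm in, (121,306) and (132,421). The bystanders have not moved and the gripper is clear, so I'm handing in.

```bash
python3 -c "
from plant import *
s=get_state();print(s['time'],s['contact_force'],abs(s['dq']).max());sign_off()"
```

```text
28.7 [-0.62894258  0.01678036 -0.47153453] 0.02131901913090429
the job is handed in; nothing more can be done
```

I hung the white filter cover on both pins and locked both studs, then handed the job in at 28.7 s of the allowed 70. Sign-off gave no verdict, so the results below are from my own checks.

- **Cover:** I gripped it by its handle, lowered it onto the pins and pressed until the deck pushed back at about 12–15 N, then let go. The last pictures show both pins standing through their holes and the cover lying flat. I judged "flush" by eye and from that contact; I did not measure the lower edge separately.
- **Studs:** Each was gripped square, pushed in about 14.9 mm and turned clockwise about 89°. In the last side picture the T centres lie within about half a pixel of where they should be at 12 mm in, and both Ts lie across the cover.
- **Surroundings:** The other things on the bench look unmoved in the last pictures. The gripper was clear and read no contact force.

Two checks disagreed along the way:

- **In-hand pose:** My first estimate of how the cover sat in the gripper was about 2–3 mm off because the arm was still swaying. I measured it again before mating.
- **Wrist camera:** It placed points about 5 mm off along the tool's x axis when viewing the studs, so there I relied on the contact-based position.

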